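Check printed tube blocks with a depth rod and sort them

TASK

Turn the clamp knob to free the depth rod, then lower the rod to the bottom of the well of each printed tube block, going in the order white, blue, yellow, black (there may be no black one), to see which wells are the full 50 mm deep and which stop short. Put the rod back down fully home in its stand and turn the clamp back over its collar, and stand the full-depth blocks upright on the floor of the green tray and the short ones in the red tray. Leave the other things on the desk alone.

Things in the scene. Friction and masses are not known exactly. Their poses are not given: they have to be found in the camera images.
- white_1 (a point): white tube block 1: a printed block 50 x 50 mm, 64 mm tall, 0.12 kg, standing on the desk, with one round well, 25 mm wide, down the middle from its top. The point is the block's centre, half-way up; z up, x and y square to its sides. Of the two white blocks at most one is present. Its well is either 50 mm deep (good) or blocked at 30 to 36 mm (bad); only the depth rod tells which.
- white_2 (a point): white tube block 2: a printed block 50 x 50 mm, 64 mm tall, 0.12 kg, standing on the desk, with one round well, 25 mm wide, down the middle from its top. The point is the block's centre, half-way up; z up, x and y square to its sides. Of the two white blocks at most one is present. Its well is either 50 mm deep (good) or blocked at 30 to 36 mm (bad); only the depth rod tells which.
- blue_1 (a point): blue tube block 1: a printed block 50 x 50 mm, 64 mm tall, 0.12 kg, standing on the desk, with one round well, 25 mm wide, down the middle from its top. The point is the block's centre, half-way up; z up, x and y square to its sides. Of the two blue blocks at most one is present. Its well is either 50 mm deep (good) or blocked at 30 to 36 mm (bad); only the depth rod tells which.
- blue_2 (a point): blue tube block 2: a printed block 50 x 50 mm, 64 mm tall, 0.12 kg, standing on the desk, with one round well, 25 mm wide, down the middle from its top. The point is the block's centre, half-way up; z up, x and y square to its sides. Of the two blue blocks at most one is present. Its well is either 50 mm deep (good) or blocked at 30 to 36 mm (bad); only the depth rod tells which.
- yellow_1 (a point): yellow tube block 1: a printed block 50 x 50 mm, 64 mm tall, 0.12 kg, standing on the desk, with one round well, 25 mm wide, down the middle from its top. The point is the block's centre, half-way up; z up, x and y square to its sides. Of the two yellow blocks at most one is present. Its well is either 50 mm deep (good) or blocked at 30 to 36 mm (bad); only the depth rod tells which.
- yellow_2 (a point): yellow tube block 2: a printed block 50 x 50 mm, 64 mm tall, 0.12 kg, standing on the desk, with one round well, 25 mm wide, down the middle from its top. The point is the block's centre, half-way up; z up, x and y square to its sides. Of the two yellow blocks at most one is present. Its well is either 50 mm deep (good) or blocked at 30 to 36 mm (bad); only the depth rod tells which.
- black_1 (a point): black tube block 1: a printed block 50 x 50 mm, 64 mm tall, 0.12 kg, standing on the desk, with one round well, 25 mm wide, down the middle from its top. The point is the block's centre, half-way up; z up, x and y square to its sides. Of the two black blocks at most one is present. Its well is either 50 mm deep (good) or blocked at 30 to 36 mm (bad); only the depth rod tells which.
- black_2 (a point): black tube block 2: a printed block 50 x 50 mm, 64 mm tall, 0.12 kg, standing on the desk, with one round well, 25 mm wide, down the middle from its top. The point is the block's centre, half-way up; z up, x and y square to its sides. Of the two black blocks at most one is present. Its well is either 50 mm deep (good) or blocked at 30 to 36 mm (bad); only the depth rod tells which.
- rod_tip (a point): lower tip of the depth rod: a steel rod 10 mm thick, z up along the rod. Measured up from the tip: green ring 48 to 52 mm, brass collar (30 mm wide) 72 to 80 mm, orange handle 100 to 150 mm. So the green ring is level with the top of a block when the rod bottoms in a good well.
- rod_grip (a point): centre of the depth rod's orange handle, 24 x 24 mm square and 50 mm tall, 125 mm above the rod's tip; z up along the rod, x and y square to the handle's sides (as a held thing, it gives no reading while the fingers hold it). The rod weighs 0.12 kg and starts standing in the bore of its stand.
- bore (a point): centre of the mouth of the bore in the stand's aluminium sleeve (44 x 44 mm, top 88 mm above the desk). The bore is vertical, 21 mm wide and 74 mm deep; the rod is home when its collar rests on the sleeve's top, its tip then 72 mm below this point.
- stand: depth rod's stand, screwed down: a dark steel base 76 x 134 x 12 mm; origin on the desk under its centre, z up. Sleeve at y = +30 mm, post of the clamp knob at y = -30 mm.
- clamp (a joint): clamp knob of the stand, rad: 0 = clamp toe lies over the rod's collar (rod locked in), grows clockwise seen from above to 1.75 (end stop); the toe covers the collar well below 0.3 and is clear of it above 0.45. Stiff enough (0.06 N m) to stay where it is left.
- clamp_grip (a point): centre of the clamp knob's black bar grip, 48 long x 14 wide x 28 mm tall, on the knob's vertical axis, 132 mm above the desk and 60 mm from the rod's axis. Its y axis runs along the bar and points over the steel toe below it (towards the rod when locked). The toe is 14 mm wide, reaches 52 mm from the knob's axis and lies 99 to 107 mm above the desk.
- tray_green: green tray, fixed, 262 (x) x 132 (y) mm outside, walls 5 mm thick and 16 mm tall, floor 5 mm thick; origin on the desk under its centre, x along its length. Four blocks fit in one row along x.
- tray_red: red tray, fixed, 262 (x) x 132 (y) mm outside, walls 5 mm thick and 16 mm tall, floor 5 mm thick; origin on the desk under its centre, x along its length. Four blocks fit in one row along x.
- stapler: blue and black stapler, 115 mm long; origin under its centre; leave alone
- sticky_pad: pale yellow sticky-note pad, 75 x 75 x 18 mm; leave alone
- mug: blue mug, 80 mm wide, 92 mm tall; leave alone
- pen: white and blue pen, 140 mm long; leave alone
- tape_roll: roll of clear tape, 76 mm wide, 20 mm tall, not always there; leave alone

How it is judged:
By the outcome, as a careful person would: the job done as asked, in the order asked, and still so for the second after the job is handed in, with the robot touching nothing.
Of block_white_1, block_white_2 only 1 to 1 are there at a start; the rules pass over those that are not, and their reading is None.
Of block_blue_1, block_blue_2 only 1 to 1 are there at a start; the rules pass over those that are not, and their reading is None.
Of block_yellow_1, block_yellow_2 only 1 to 1 are there at a start; the rules pass over those that are not, and their reading is None.
Of block_black_1, block_black_2, tape_roll only 1 to 1 are there at a start; the rules pass over those that are not, and their reading is None.
At some moment in a run one of block_white_1, block_white_2, block_blue_1, block_blue_2, block_yellow_1, block_yellow_2, block_black_1, block_black_2 may be knocked a few centimetres aside while the robot is not near it.
It also fails if it takes over 210 s, if anything falls off the work surface, if the arm or the gripper's body presses on something with over 40 N, if the wrist force passes 120 N, or if a joint passes its speed limit or range.

ROBOT

A 6-joint arm with a two-finger parallel gripper is mounted at the origin on the work surface. World frame = base frame: x ahead of the robot, y to its left, z up, the work surface at z = 0. Lengths are in m, angles in rad, forces in N, time in s.
With the tool pointing down it reaches from about 0.375 to 0.975 m from the base axis. Payload 3.8 kg.
Tool frame: the origin (TCP) lies at the very end of the fingers, on their centre line; the grasp point (between the pads) lies bot.grasp_offset behind it (bot.grasp_offset is the distance from the TCP to the grasp point, in m); y points along the fingers, x is the direction in which the jaws open and shut, and the axes are right-handed (so a half turn about y gives the same grasp; the last joint's range is limited). The gripper opens to 85 mm and grips with 20 to 120 N. Pads are 22 mm wide; open, the fingers measure 114 mm over their backs; the gripper's body (76 mm by 85 mm) begins 54 mm behind the grasp point. The pads swing forward as they close: fully open they stand 13 mm farther back than shut.
Start: joints at [1.133, 0.264, 1.604, -0, 1.274, -0.037], TCP at [0.263, 0.622, 0.231] pointing down, gripper open.
Joint ranges: [-2.63, 2.63], [-0.94, 2.18], [0.31, 2.57], [-1.31, 4.45], [0, 2.66], [-2.55, 2.55]. Speed limits (rad/s): [2.57, 2.57, 3.14, 3.14, 3.14, 3.14].

INTERFACE

Orientations are given as a rotation vector (axis times angle).
In Python, from workcell import sensors, read_camera, job, bot gives the robot as it stands.
- The arm moves only by the tool arm_command, never from a script. Its argument "deltas" is a list of rows, each a list of 4 numbers: the shift along the tool's x, y, z in m, then the turn about the tool's y in rad. A call has 1 to 20 rows; each row shifts and turns the commanded pose from where the row before left it, along the tool's axes as they then stand; what a row does not reach is not made up. A row lasts 1/8 s, in which the tool goes at most 62.5 mm and 10.7 degrees, less where a joint would pass 70% of its speed; a pose out of reach is approached as far as the arm can. A call is refused whole if a number of a shift passes 0.0625 or a number of a turn 0.188, either way. A call with a gripper value outside its range is refused whole. "fingers" is the finger opening in m, from 0 to 0.0854, set as the call begins (left out, the last holds). The fingers move at their own pace and stop on an object; "newtons" is the grip in N (left out, the last holds). Time passes only in rows, so rows that do not move let the fingers close. It gives the time, the measured TCP pose, the force and the opening at its end, in the units of the state.
- sensors.read_state(): the state, without advancing time (a new reading comes with each control period).
- read_camera(name): name is "scene" or "side" or "wrist"; returns a dict with "color" (384x512x3 uint8, red, green, blue), "vfov" (degrees; the focal length in pixels is half the picture's height over the tangent of half this angle, whatever the lens; pixels are square), "cx", "cy" (the principal point, pixels), "R" (3x3) and "t" (3): a world point X has camera coordinates R X + t; the wrist camera has in their place "T_tool_cam" (4x4, takes a point from camera to tool coordinates, whose origin is the TCP and whose axes are the tool frame's). Camera axes: x right, y down, z forward; pixel columns grow to the right and rows downward; lengths in m; the calibration is good to about 2 mm. A picture is of the moment at which its call begins: read the wrist's pose just before it. There is no depth.
- job.finish_job(): hands the job in, once; it reports no verdict.
The state is a dict: "time": time; "q": joint angles; "joint_vel": joint speeds; "joint_torque": joint torques, N m; "tool_pos": TCP position; "tcp_rot": TCP orientation; "wrist_force": force on the tool from outside, world axes, zero at the start; "torque": the same for the moment, N m; "width": opening from 0.0 (shut) to 1.0 (fully open).
Only numpy, scipy, OpenCV 4.12 (cv2) and the standard library are available. Lean on these libraries where they do the work, as an engineer would, in place of code of your own. Each camera call takes 0.05 s, during which the arm holds its last target.

## Working session

There is one attempt and no reset: what is moved stays moved. The work goes in short steps, Python scripts to look and compute and a tool call to move; the robot and the scene stay as the last step left them, time stands still between calls to the robot, and variables do not carry over. Pictures are saved under pics/ and viewed, and the job is handed in when it is done.

Besides the shell and the picture viewer there is one more tool, called after "Call:" as name(argument=value, ...) on one line, values as JSON. arm_command: Moves the arm, as the interface text tells. Its arguments: {"type":"object","properties":{"deltas":{"type":"array"},"fingers":{"type":"number"},"newtons":{"type":"number"}},"required":["deltas"]}

```bash
mkdir -p pics; ls; cat > h.py <<'E'
import numpy as np, cv2
from scipy.spatial.transform import Rotation as Ro
from workcell import sensors, read_camera, job, bot
def cam(n):
    s=sensors.read_state(); c=read_camera(n)
    if n=='wrist':
        Rt=Ro.from_rotvec(s['tcp_rot']).as_matrix(); T=np.array(c['T_tool_cam'])
        Rwc=Rt@T[:3,:3]; o=Rt@T[:3,3]+np.array(s['tool_pos'])
    else:
        R=np.array(c['R']); Rwc=R.T; o=-R.T@np.array(c['t'])
    f=c['color'].shape[0]/2/np.tan(np.radians(c['vfov'])/2)
    return dict(img=c['color'],Rwc=Rwc,o=o,f=f,cx=c['cx'],cy=c['cy'])
def ray(c,u,v,z):
    d=c['Rwc']@np.array([(u-c['cx'])/c['f'],(v-c['cy'])/c['f'],1]); k=(z-c['o'][2])/d[2]
    return c['o']+k*d
def proj(c,X):
    p=c['Rwc'].T@(np.array(X)-c['o']); return c['cx']+c['f']*p[0]/p[2], c['cy']+c['f']*p[1]/p[2]
def save(c,name,crop=None,k=1):
    im=c['img'][:,:,::-1]
    if crop: u0,u1,v0,v1=crop; im=im[v0:v1,u0:u1]
    if k!=1: im=cv2.resize(im,None,fx=k,fy=k,interpolation=cv2.INTER_CUBIC)
    cv2.imwrite('pics/'+name+'.png',im)
import pickle
def keep(c,n): pickle.dump(c,open(n+'.pkl','wb'))
def load(n): return pickle.load(open(n+'.pkl','rb'))
E
python3 - <<'E'
from h import *
s=sensors.read_state(); print(s); print(bot.grasp_offset)
print(Ro.from_rotvec(s['tcp_rot']).as_matrix().round(3))
for n in ['scene','side','wrist']:
    c=cam(n); keep(c,n+'0'); save(c,n+'0',None,1.5); print(n,c['o'],c['f'],c['Rwc'].round(2).tolist())
E
```

```text
pics
{'time': 0.0, 'q': array([ 1.13313626e+00,  2.64782952e-01,  1.60540883e+00,  1.28378224e-06,
        1.27371922e+00, -3.68823618e-02]), 'joint_vel': array([-1.07388708e-03, -2.92990015e-03, -1.17064491e-03, -6.17651659e-05,
        1.69553291e-03,  7.65617763e-04]), 'joint_torque': array([-3.60235072e-04, -5.15119457e+01, -3.67308676e+01, -5.76610341e-05,
        1.30690512e-02, -4.49549918e-05]), 'tool_pos': array([0.26301045, 0.62083027, 0.22992316]), 'tcp_rot': array([-1.37379282, -0.90764568,  0.91090494]), 'wrist_force': array([-0.58838546,  0.36709426,  0.08689124]), 'torque': array([0.03467266, 0.01820956, 0.00122796]), 'width': 1.002573527661208}
0.0187
[[ 0.39  -0.001 -0.921]
 [ 0.921 -0.002  0.39 ]
 [-0.002 -1.     0.   ]]
scene [ 1.14307981 -0.35068898  0.83832999] 346.5493843808273 [[0.39, 0.71, -0.59], [0.92, -0.31, 0.24], [-0.02, -0.64, -0.77]]
side [ 0.43832929 -1.05290483  0.66700641] 346.82260048601097 [[0.99, -0.09, 0.13], [-0.15, -0.49, 0.86], [-0.02, -0.87, -0.5]]
wrist [0.19133309 0.65118157 0.37358903] 323.02108597432266 [[0.39, 0.88, 0.28], [0.92, -0.37, -0.12], [-0.0, 0.3, -0.95]]
```

View pics/scene0.png

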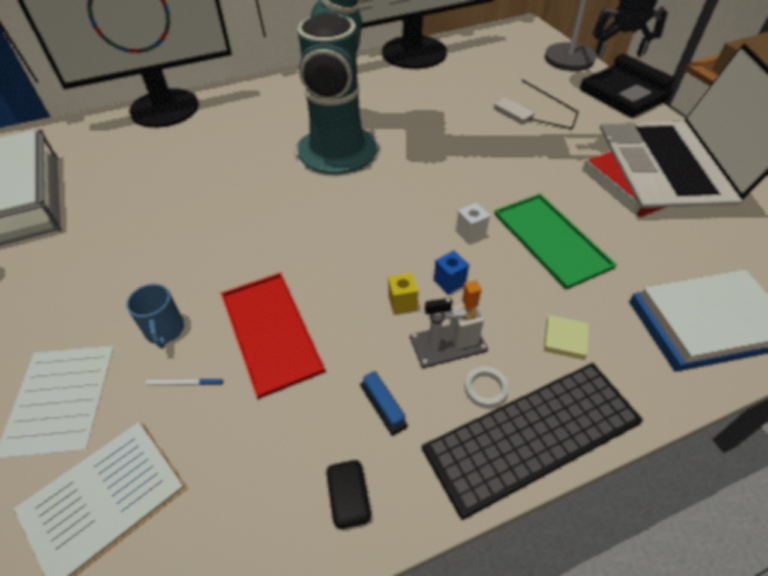

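View pics/side0.png

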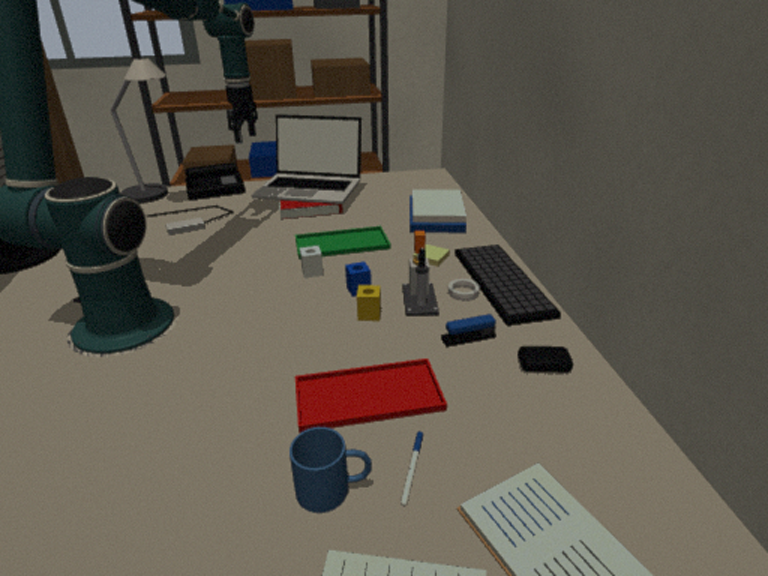

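View pics/wrist0.png

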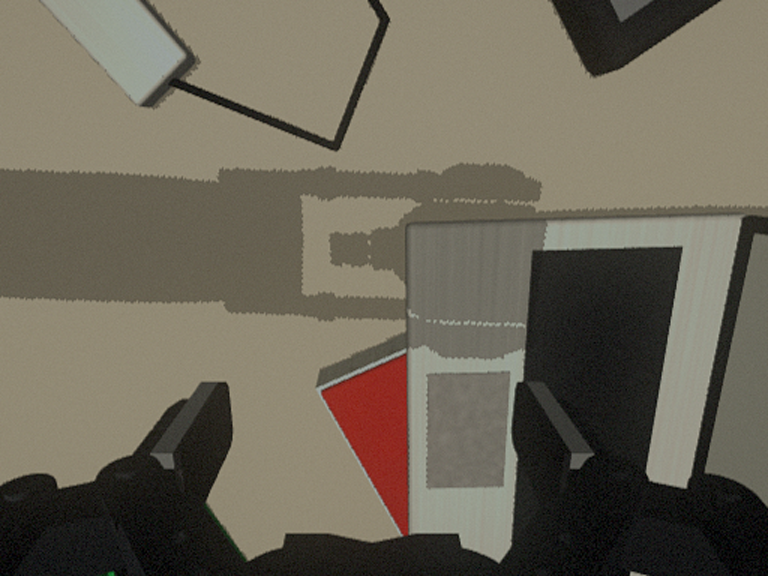

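The scene shows white, blue and yellow blocks and the tape roll, with no black block. The stand is beside the blue block. I'll enlarge the crops next.

```bash
python3 - <<'E'
from h import *
c=load('scene0'); save(c,'s1',(250,350,125,255),4.6); save(c,'s2',(140,260,170,270),5);save(c,'s3',(320,420,120,200),6)
c=load('side0'); save(c,'d1',(190,320,150,220),6)
E
```

```text
(no output)
```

View pics/s1.png

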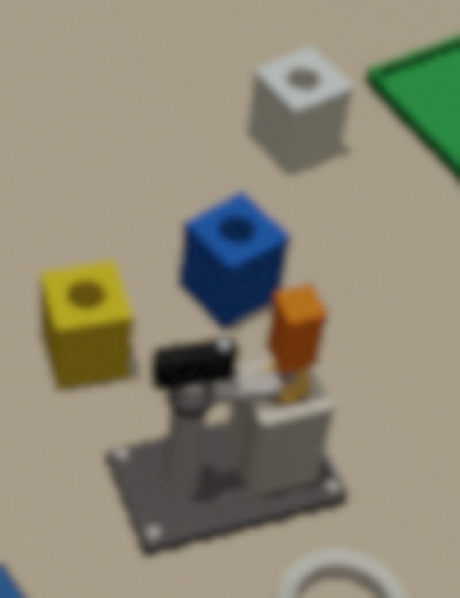

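View pics/d1.png

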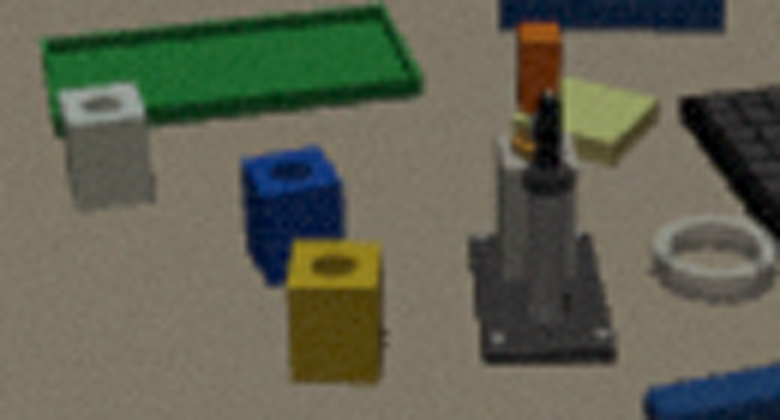

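View pics/s2.png

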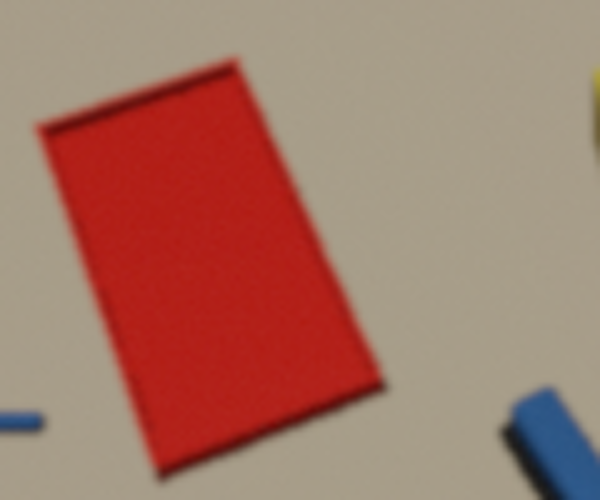

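View pics/s3.png

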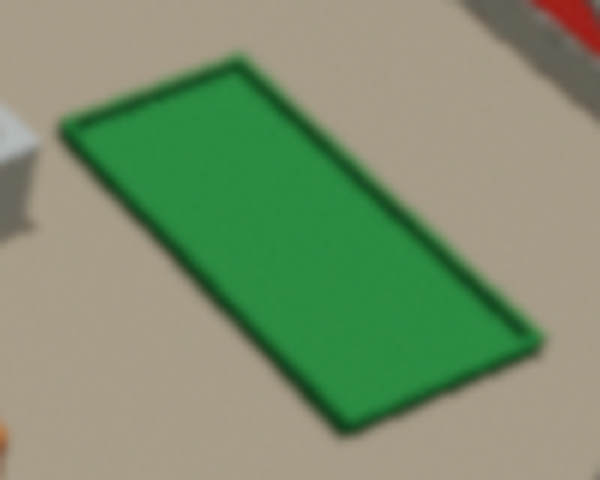

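```bash
python3 - <<'E'
from h import *
np.set_printoptions(precision=4,suppress=True)
def f(c,pts,k,o,z,name):
    P=np.array([ray(c,(U+.5)/k-.5+o[0],(V+.5)/k-.5+o[1],z)[:2] for U,V in pts])
    print(name,P.mean(0),P.tolist() if 0 else '')
    for i in range(len(P)):
        d=P[(i+1)%len(P)]-P[i]; print('   ',P[i],np.linalg.norm(d).round(4),np.degrees(np.arctan2(d[1],d[0])).round(1))
c=load('scene0'); o=(250,125);k=4.6
f(c,[(255,70),(310,45),(352,90),(298,112)],k,o,.064,'white'); f(c,[(303,80)],k,o,.064,'wwell')
f(c,[(241,193),(289,237),(237,268),(186,235)],k,o,.064,'blue'); f(c,[(237,230)],k,o,.064,'bwell')
f(c,[(42,272),(115,262),(132,316),(53,330)],k,o,.064,'yel'); f(c,[(87,294)],k,o,.064,'ywell')
f(c,[(273,292),(312,284),(326,312),(285,318)],k,o,.166,'handle')
f(c,[(155,360),(235,345)],k,o,.146,'knob')
f(c,[(108,455),(148,548),(345,497)],k,o,.012,'stand')
f(c,[(38,125),(237,60),(385,385),(160,475)],5,(140,170),.016,'red')
f(c,[(62,128),(240,57),(545,342),(345,432)],6,(320,120),.016,'green')
c=load('side0');o=(190,150);k=6
f(c,[(518,26),(560,26)],k,o,.166,'handle')
f(c,[(472,238),(588,238),(614,355),(485,358)],k,o,.012,'stand')
f(c,[(60,92),(138,85),(147,120),(68,125)],k,o,.064,'white');f(c,[(102,103)],k,o,.064,'well')
f(c,[(292,171)],k,o,.064,'bwell');f(c,[(334,265)],k,o,.064,'ywell')
E
```

```text
white [0.4293 0.1665] 
    [0.4068 0.1394] 0.0502 98.7
    [0.3992 0.189 ] 0.0544 3.1
    [0.4535 0.192 ] 0.0464 -84.7
    [0.4577 0.1458] 0.0514 -172.8
wwell [0.4301 0.1655] 
    [0.4301 0.1655] 0.0 0.0
blue [0.5426 0.0529] 
    [0.5112 0.0718] 0.049 11.4
    [0.5593 0.0815] 0.045 -77.0
    [0.5695 0.0376] 0.0425 -156.6
    [0.5304 0.0207] 0.0546 110.6
bwell [0.54   0.0534] 
    [0.54   0.0534] 0.0 0.0
yel [ 0.5504 -0.0611] 
    [ 0.5217 -0.0788] 0.0481 76.5
    [ 0.533  -0.0321] 0.0464 -12.1
    [ 0.5784 -0.0418] 0.0511 -100.9
    [ 0.5687 -0.0919] 0.0487 164.4
ywell [ 0.5504 -0.0601] 
    [ 0.5504 -0.0601] 0.0 0.0
handle [0.6804 0.0059] 
    [ 0.6687 -0.0038] 0.0228 81.0
    [0.6722 0.0188] 0.0209 -8.6
    [0.6929 0.0156] 0.0231 -103.2
    [ 0.6877 -0.0069] 0.0193 170.7
knob [ 0.6758 -0.054 ] 
    [ 0.6716 -0.0766] 0.0459 79.5
    [ 0.68   -0.0314] 0.0459 -100.5
stand [ 0.6888 -0.0465] 
    [ 0.6364 -0.0841] 0.0711 -5.5
    [ 0.7071 -0.0909] 0.1274 82.9
    [0.7229 0.0355] 0.1476 -125.9
red [ 0.5159 -0.3273] 
    [ 0.3846 -0.3953] 0.1282 90.9
    [ 0.3826 -0.2671] 0.2635 1.6
    [ 0.646  -0.2596] 0.1275 -88.1
    [ 0.6502 -0.3871] 0.2657 -178.2
green [0.5255 0.3178] 
    [0.4016 0.2463] 0.1308 94.9
    [0.3904 0.3767] 0.2605 3.1
    [0.6504 0.3909] 0.1338 -86.1
    [0.6595 0.2575] 0.2581 -177.5
handle [0.6825 0.0103] 
    [0.6707 0.0126] 0.024 -11.0
    [0.6943 0.008 ] 0.024 169.0
stand [ 0.6761 -0.033 ] 
    [0.6494 0.0389] 0.0717 -10.5
    [0.7199 0.0258] 0.1303 -97.2
    [ 0.7036 -0.1034] 0.0728 172.1
    [ 0.6315 -0.0934] 0.1335 82.3
white [0.4309 0.1611] 
    [0.4036 0.1858] 0.0508 0.9
    [0.4545 0.1865] 0.0517 -86.6
    [0.4576 0.1349] 0.0498 177.2
    [0.4078 0.1373] 0.0486 94.9
well [0.4302 0.1645] 
    [0.4302 0.1645] 0.0 0.0
bwell [0.5406 0.0506] 
    [0.5406 0.0506] 0.0 0.0
ywell [ 0.5512 -0.0629] 
    [ 0.5512 -0.0629] 0.0 0.0
```

Call:
arm_command(deltas=[[0, -0.01, 0, 0.164], [0, -0.01, 0, 0.164], [0, -0.01, 0, 0.164], [0, -0.01, 0, 0.164], [0, -0.01, 0, 0.164], [0, -0.01, 0, 0.164], [0, -0.01, 0, 0.164], [0, -0.01, 0, 0.164]])

```text
time: 1.15
tool_pos: [0.2632, 0.6213, 0.311]
tcp_rot: [-1.569, 0.116, -0.115]
wrist_force: [-0.7, 0.4, 0.2]
width: 1.003
```

Call:
arm_command(deltas=[[0.0276, 0, -0.032, 0], [0.0276, 0, -0.032, 0], [0.0276, 0, -0.032, 0], [0.0276, 0, -0.032, 0], [0.0276, 0, -0.032, 0], [0.0276, 0, -0.032, 0], [0.0276, 0, -0.032, 0], [0.0276, 0, -0.032, 0], [0.0276, 0, -0.032, 0], [0.0276, 0, -0.032, 0], [0.0276, 0, -0.032, 0], [0.0276, 0, -0.032, 0], [0.0276, 0, -0.032, 0], [0.0276, 0, -0.032, 0], [0.0276, 0, -0.032, 0], [0.0276, 0, -0.032, 0], [0.0276, 0, -0.032, 0], [0.0276, 0, -0.032, 0], [0, 0, 0, 0], [0, 0, 0, 0]])

```text
time: 3.65
tool_pos: [0.6732, -0.0188, 0.3106]
tcp_rot: [-1.567, 0.113, -0.111]
wrist_force: [-0.3, -0.3, 0.4]
width: 1.0
```

```bash
python3 - <<'E'
from h import *
c=cam('wrist');keep(c,'w1');save(c,'w1',None,1.5)
s=sensors.read_state();print(s['time'],s['tool_pos'],s['q'],Ro.from_rotvec(s['tcp_rot']).as_matrix().round(3))
E
```

```text
3.7 [ 0.67311485 -0.01830217  0.31093419] [-6.44211704e-02  2.25704765e-01  1.50615096e+00  4.91345442e-04
  1.41069483e+00  7.71432172e-02] [[ 0.99  -0.001  0.141]
 [-0.141  0.001  0.99 ]
 [-0.001 -1.     0.   ]]
```

View pics/w1.png

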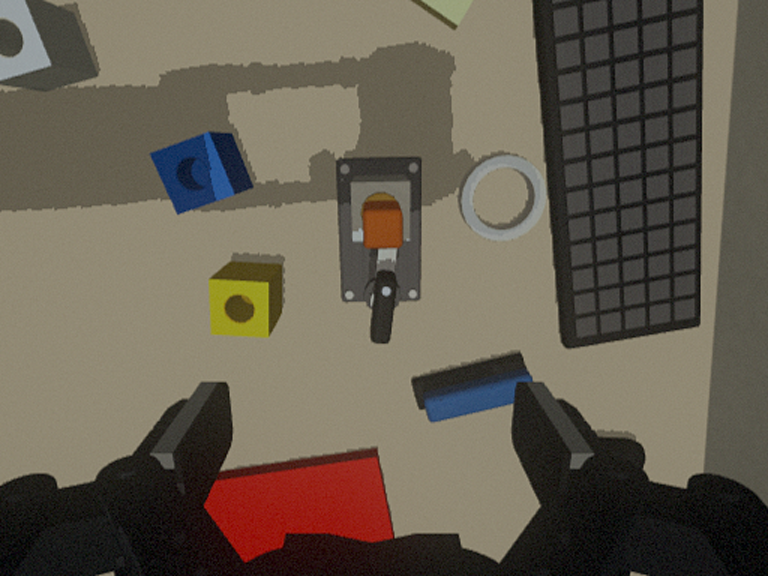

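```bash
python3 - <<'E'
from h import *
c=load('w1');save(c,'w1a',(215,295,100,235),4.4);save(c,'w1b',(90,200,80,235),3.8)
E
```

```text
(no output)
```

View pics/w1a.png

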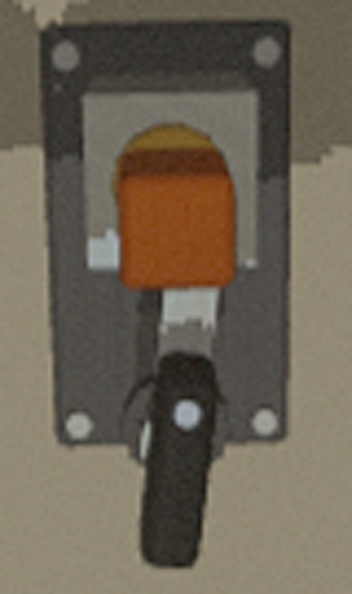

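View pics/w1b.png

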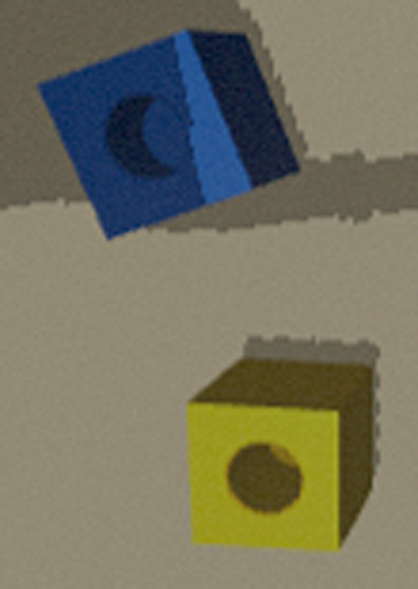

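```bash
cat >> h.py <<'E'
np.set_printoptions(precision=4,suppress=True)
def f(c,pts,k,o,z,name):
    P=np.array([ray(c,(U+.5)/k-.5+o[0],(V+.5)/k-.5+o[1],z)[:2] for U,V in pts])
    print(name,P.mean(0))
    for i in range(len(P)):
        d=P[(i+1)%len(P)]-P[i]; print('   ',P[i],np.linalg.norm(d).round(4),np.degrees(np.arctan2(d[1],d[0])).round(1))
E
python3 - <<'E'
from h import *
c=load('w1');o=(215,100);k=4.4
f(c,[(122,175),(235,175),(235,287),(122,287)],k,o,.166,'handle')
f(c,[(187,353),(169,567)],k,o,.146,'knob')
f(c,[(42,27),(290,25),(285,438),(57,443)],k,o,.012,'base')
f(c,[(65,55),(267,52),(265,422),(78,425)],k,o,.012,'screws')
f(c,[(82,93),(257,93)],k,o,.088,'sleevefar')
o=(90,80);k=3.8
f(c,[(38,85),(180,30),(250,188),(110,240)],k,o,.064,'blue')
f(c,[(190,402),(338,410),(338,550),(193,543)],k,o,.064,'yel');f(c,[(265,478)],k,o,.064,'yw')
E
```

```text
handle [0.683 0.007]
    [0.6733 0.02  ] 0.0228 -8.2
    [0.6958 0.0168] 0.023 -97.1
    [ 0.693 -0.006] 0.0233 171.8
    [ 0.6699 -0.0027] 0.023 81.5
knob [ 0.6756 -0.0492]
    [ 0.6812 -0.0238] 0.052 -102.3
    [ 0.6701 -0.0746] 0.052 77.7
base [ 0.6793 -0.0227]
    [0.6506 0.0471] 0.0743 -7.7
    [0.7243 0.0371] 0.1302 -97.1
    [ 0.7081 -0.0921] 0.0747 173.1
    [ 0.634  -0.0832] 0.1314 82.7
screws [ 0.6792 -0.0238]
    [0.6562 0.0381] 0.0609 -7.3
    [0.7166 0.0303] 0.1169 -97.0
    [ 0.7023 -0.0857] 0.061 172.8
    [ 0.6418 -0.078 ] 0.117 82.9
sleevefar [0.6854 0.0285]
    [0.6636 0.0317] 0.044 -8.2
    [0.7072 0.0254] 0.044 171.8
blue [0.5405 0.0532]
    [0.5122 0.073 ] 0.0477 11.3
    [0.559  0.0824] 0.0499 -78.2
    [0.5692 0.0335] 0.0485 -168.7
    [0.5216 0.024 ] 0.0499 100.9
yel [ 0.5524 -0.0609]
    [ 0.5338 -0.0316] 0.0487 -11.4
    [ 0.5816 -0.0412] 0.05 -101.9
    [ 0.5713 -0.0902] 0.0495 168.8
    [ 0.5227 -0.0806] 0.0502 77.2
yw [ 0.5524 -0.0611]
    [ 0.5524 -0.0611] 0.0 0.0
```

Call:
arm_command(deltas=[[0.0018, 0.01, -0.0085, 0.018], [0.0018, 0.01, -0.0085, 0.017], [0.0018, 0.01, -0.0085, 0], [0.0018, 0.01, -0.0085, 0], [0, 0.025, 0, 0], [0, 0.025, 0, 0], [0, 0.025, 0, 0], [0, 0.025, 0, 0], [0, 0.025, 0, 0], [0, 0.015, 0, 0], [0, 0.01, 0, 0], [0, 0.004, 0, 0], [0, 0, 0, 0]], fingers=0.05)

```text
time: 5.32
tool_pos: [0.6756, -0.0538, 0.1177]
tcp_rot: [-1.566, 0.138, -0.14]
wrist_force: [-0.6, 0.1, 0.0]
width: 0.585
```

```bash
python3 - <<'E'
from h import *
c=cam('wrist');keep(c,'w2');save(c,'w2',None,1.2)
s=sensors.read_state();print(s['time'],s['tool_pos'],s['wrist_force'])
E
```

```text
5.375 [ 0.6758 -0.0538  0.1181] [ 0.677  -0.2917  0.3306]
```

View pics/w2.png

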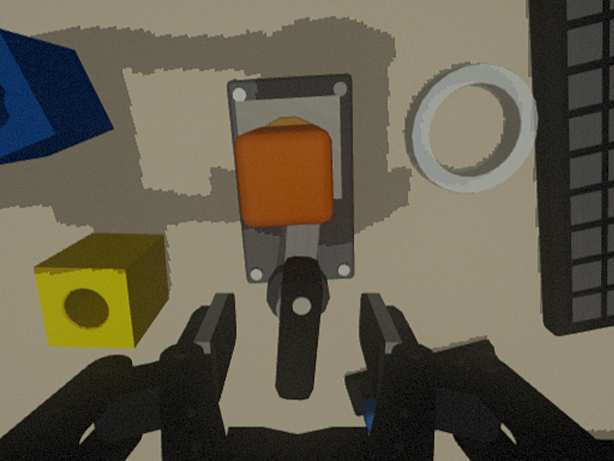

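Call:
arm_command(deltas=[[0, 0, 0, 0], [0, 0, 0, 0], [0, 0, 0, 0], [0, 0, 0, 0], [0, 0, 0, 0]], fingers=0.0, newtons=40)

```text
time: 6.0
tool_pos: [0.6757, -0.0537, 0.1181]
tcp_rot: [-1.566, 0.138, -0.14]
wrist_force: [0.2, 0.2, 4.3]
width: 0.157
```

Call:
arm_command(deltas=[[0, 0, 0, 0.12], [0, 0, 0, 0.12], [0, 0, 0, 0.12], [0, 0, 0, 0.12], [0, 0, 0, 0.12], [0, 0, 0, 0.12], [0, 0, 0, 0.12], [0, 0, 0, 0.12], [0, 0, 0, 0.12], [0, 0, 0, 0.12], [0, 0, 0, 0], [0, 0, 0, 0]])

```text
time: 7.5
tool_pos: [0.6749, -0.053, 0.1181]
tcp_rot: [-1.294, 1.066, -1.064]
wrist_force: [-3.2, 2.7, 6.8]
width: 0.156
```

Call:
arm_command(deltas=[[0, 0, 0, 0], [0, 0, 0, 0], [0, -0.02, 0, 0], [0, -0.03, 0, 0], [0, -0.03, 0, 0], [0, -0.03, 0, 0], [0, -0.03, 0, 0], [0, -0.03, 0, 0], [0, 0, 0, 0]], fingers=0.035)

```text
time: 8.62
tool_pos: [0.6773, -0.0541, 0.2927]
tcp_rot: [-1.29, 1.059, -1.07]
wrist_force: [0.6, -0.2, 0.2]
width: 0.409
```

```bash
python3 - <<'E'
from h import *
c=cam('wrist');keep(c,'w3');save(c,'w3',None,1.2)
s=sensors.read_state();print(s['time'],s['tool_pos'],s['wrist_force'],Ro.from_rotvec(s['tcp_rot']).as_matrix().round(3))
E
```

```text
8.675 [ 0.6762 -0.0539  0.29  ] [ 0.2981  0.3738 -1.1136] [[ 0.193  0.004  0.981]
 [-0.981 -0.001  0.193]
 [ 0.001 -1.     0.004]]
```

View pics/w3.png

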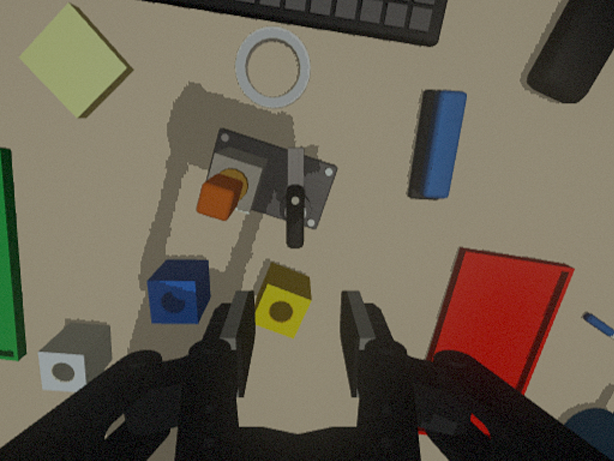

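Call:
arm_command(deltas=[[0, 0, 0, -0.156], [0, 0, 0, -0.156], [0, 0, 0, -0.156], [0, 0, 0, -0.156], [0, 0, 0, -0.155], [0, 0, 0, -0.155], [0, 0, 0, -0.155], [0, 0, 0, -0.155], [-0.0003, 0, 0.0153, 0], [-0.0003, 0.02, 0.0153, 0], [-0.0003, 0.03, 0.0153, 0], [-0.0004, 0.03, 0.0152, 0], [0, 0.01, 0, 0], [0, 0, 0, 0]], fingers=0.06)

```text
time: 10.42
tool_pos: [0.681, 0.0074, 0.1955]
tcp_rot: [-1.569, 0.107, -0.102]
wrist_force: [0.1, 0.1, 0.4]
width: 0.701
```

```bash
python3 - <<'E'
from h import *
c=cam('wrist');keep(c,'w4');save(c,'w4',None,1.5)
s=sensors.read_state();print(s['time'],s['tool_pos'],s['wrist_force'],Ro.from_rotvec(s['tcp_rot']).as_matrix().round(3))
E
```

```text
10.475 [0.682  0.007  0.1972] [-0.3102 -0.549   0.2396] [[ 0.991 -0.     0.133]
 [-0.133 -0.     0.991]
 [-0.    -1.    -0.   ]]
```

View pics/w4.png

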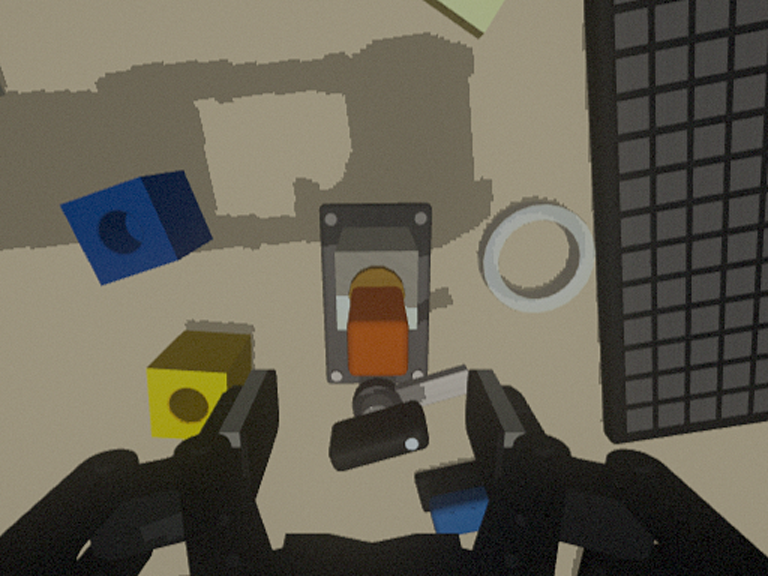

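Call:
arm_command(deltas=[[0.001, 0.015, 0, 0], [0, 0.02, 0, 0], [0, 0.02, 0, 0], [0, 0.015, 0, 0], [0, 0.005, 0, 0], [0, 0, 0, 0], [0, 0, 0, 0]])

```text
time: 11.35
tool_pos: [0.6837, 0.0069, 0.1232]
tcp_rot: [-1.568, 0.103, -0.106]
wrist_force: [-0.8, 0.4, 0.4]
width: 0.706
```

Call:
arm_command(deltas=[[0, 0, 0, 0], [0, 0, 0, 0], [0, 0, 0, 0], [0, 0, 0, 0], [0, 0, 0, 0], [0, 0, 0, 0]], fingers=0.0, newtons=60)

```text
time: 12.1
tool_pos: [0.6835, 0.0069, 0.1231]
tcp_rot: [-1.568, 0.103, -0.105]
wrist_force: [-0.0, 0.6, 6.3]
width: 0.277
```

```bash
python3 - <<'E'
from h import *
s=sensors.read_state();print(s['time'],s['tool_pos'],s['wrist_force'],Ro.from_rotvec(s['tcp_rot']).as_matrix().round(3),s['width'])
# blocks from w1,w3,w4
c=load('w4')
f(c,[(348,318),(407,318),(407,375),(348,375)],1.5,(0,0),.166,'handle')
f(c,[(62,206),(143,177),(183,257),(102,285)],1.5,(0,0),.064,'blue')
f(c,[(189,405)],1.5,(0,0),.064,'ywell')
c=load('w3'); save(c,'w3a',(30,170,200,330),5)
E
```

```text
12.1 [0.6835 0.0069 0.1231] [-0.0264  0.5716  6.3053] [[ 0.991  0.001  0.133]
 [-0.133 -0.     0.991]
 [ 0.001 -1.     0.   ]] 0.27692911482836724
handle [0.6825 0.0078]
    [0.673  0.0212] 0.0224 -7.6
    [0.6952 0.0183] 0.024 -96.4
    [ 0.6925 -0.0056] 0.0233 172.4
    [ 0.6694 -0.0025] 0.024 81.5
blue [0.5423 0.0531]
    [0.5127 0.0722] 0.0505 10.8
    [0.5623 0.0816] 0.0483 -77.3
    [0.573  0.0344] 0.0528 -168.8
    [0.5211 0.0242] 0.0487 100.0
ywell [ 0.5525 -0.061 ]
    [ 0.5525 -0.061 ] 0.0 0.0
```

View pics/w3a.png

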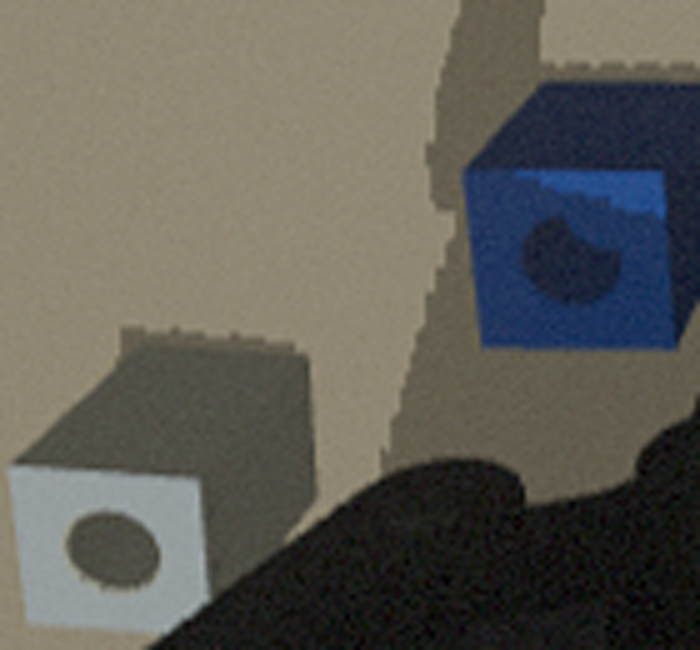

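Call:
arm_command(deltas=[[0, -0.006, 0, 0], [0, -0.012, 0, 0], [0, -0.015, 0, 0], [0, -0.015, 0, 0], [0, -0.015, 0, 0], [0, -0.015, 0, 0], [0, -0.015, 0, 0], [0, -0.012, 0, 0], [0, 0, 0, 0]])

```text
time: 13.22
tool_pos: [0.6839, 0.0069, 0.229]
tcp_rot: [-1.568, 0.102, -0.107]
wrist_force: [-0.1, -0.1, -1.5]
width: 0.273
```

Call:
arm_command(deltas=[[-0.015, 0, 0.007, 0], [-0.025, 0, 0.011, 0], [-0.029, 0, 0.013, 0], [-0.029, 0, 0.013, 0], [-0.029, 0, 0.013, 0], [-0.029, 0, 0.013, 0], [-0.029, 0, 0.013, 0], [-0.029, 0, 0.013, 0], [-0.025, 0, 0.012, 0], [-0.02, 0, 0.009, 0], [-0.013, 0, 0.006, 0], [0, 0, 0, 0], [0, 0, 0, 0]])

```text
time: 14.85
tool_pos: [0.4302, 0.1647, 0.2274]
tcp_rot: [-1.568, 0.104, -0.105]
wrist_force: [0.2, 0.2, -0.4]
width: 0.279
```

```bash
python3 - <<'E'
from h import *
c=load('w3');k=5;o=(30,200)
f(c,[(113,550)],k,o,.064,'ww');f(c,[(572,258)],k,o,.064,'bw');f(c,[(466,168),(665,168),(678,348),(482,349)],k,o,.064,'b')
c=cam('wrist');keep(c,'w5');save(c,'w5',None,1.5)
s=sensors.read_state();print(s['time'],s['tool_pos'],s['wrist_force'],Ro.from_rotvec(s['tcp_rot']).as_matrix().round(3))
for n in ['scene','side']:
  d=cam(n);keep(d,n+'5')
  u,v=map(int,proj(d,[.43,.165,.09])); save(d,n+'5',(u-50,u+50,v-50,v+50),6)
E
```

```text
ww [0.4313 0.1657]
    [0.4313 0.1657] 0.0 0.0
bw [0.5418 0.053 ]
    [0.5418 0.053 ] 0.0 0.0
b [0.5413 0.0528]
    [0.5615 0.0815] 0.0497 -79.0
    [0.571  0.0327] 0.0505 -169.5
    [0.5213 0.0235] 0.0507 101.3
    [0.5114 0.0733] 0.0508 9.3
14.9 [0.4304 0.1646 0.2274] [-0.2214  0.4453 -0.8537] [[ 0.991  0.     0.133]
 [-0.133 -0.     0.991]
 [ 0.001 -1.    -0.   ]]
```

View pics/w5.png

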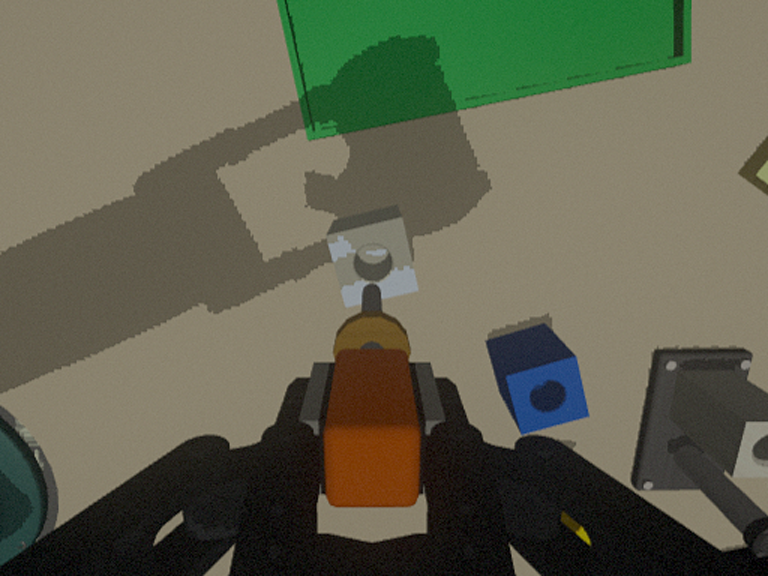

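View pics/scene5.png

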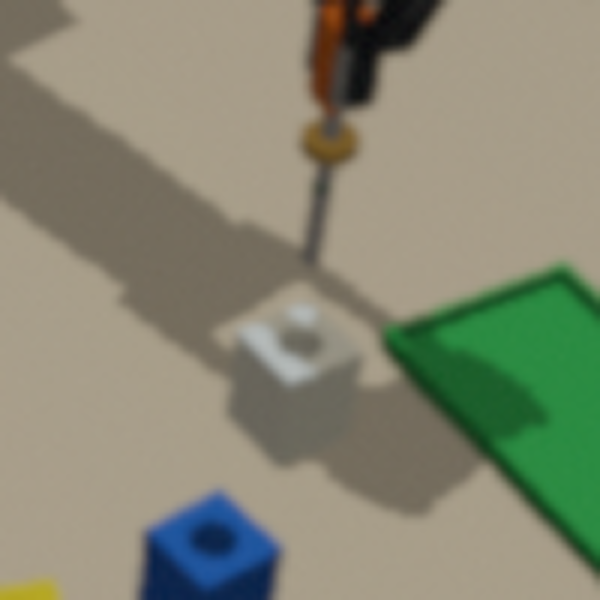

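View pics/side5.png

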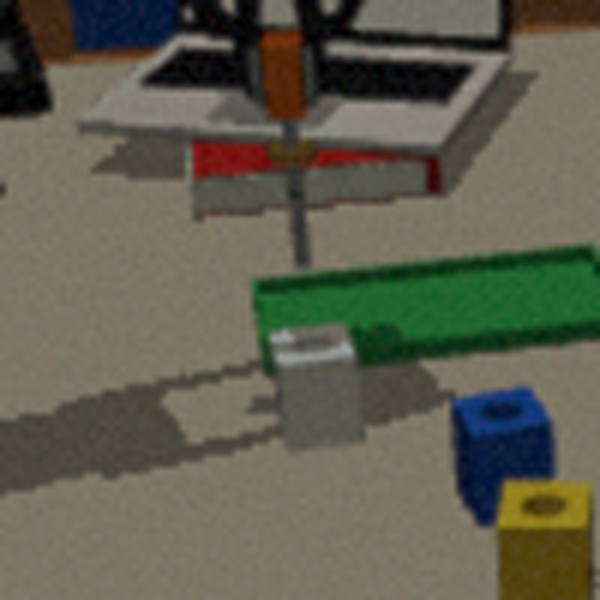

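```bash
python3 - <<'E'
from h import *
c=load('w5')
f(c,[(328,237),(402,218),(418,290),(345,307)],1.5,(0,0),.064,'w');f(c,[(373,262)],1.5,(0,0),.064,'well')
p=[.4304,.1646,.1204]
print('tip proj',np.array(proj(c,p))*1.5, 'tip seen at',ray(c,371/1.5,289/1.5,.1204))
for n in['scene5','side5']:
  d=load(n);u,v=map(int,proj(d,[.43,.165,.09]))
  for z in [.1204,.1204+.072,.1204+.076]:
    q=proj(d,p[:2]+[z]); print(n,z,(q[0]-u+50)*6,(q[1]-v+50)*6)
c=load('w4');
E
```

```text
w [0.4309 0.1652]
    [0.4045 0.1866] 0.0487 6.8
    [0.4529 0.1924] 0.049 -84.1
    [0.4579 0.1436] 0.05 -173.9
    [0.4082 0.1383] 0.0485 94.4
well [0.4309 0.1665]
    [0.4309 0.1665] 0.0 0.0
tip proj [372.7664 290.0017] tip seen at [0.4295 0.1653 0.1204]
scene5 0.1204 308.94214703347893 262.42883184538783
scene5 0.1924 327.5041045819977 150.10316453782764
scene5 0.1964 328.5934915877813 143.51085755398756
side5 0.1204 302.21627166218866 260.6701061230753
side5 0.1924 291.99490316896106 153.80246377842906
side5 0.1964 291.41024312883224 147.68965803200706
```

Call:
arm_command(deltas=[[0.001, 0.01, 0.001, 0], [0, 0.02, 0, 0], [0, 0.02, 0, 0], [0, 0.015, 0, 0], [0, 0.01, 0, 0], [0, 0.005, 0, 0], [0, 0.003, 0, 0], [0, 0, 0, 0], [0, 0, 0, 0]])

```text
time: 16.12
tool_pos: [0.4313, 0.1659, 0.1449]
tcp_rot: [-1.568, 0.104, -0.105]
wrist_force: [-0.7, -0.4, -0.6]
width: 0.269
```

Call:
arm_command(deltas=[[0, 0.0015, 0, 0], [0, 0.0015, 0, 0], [0, 0, 0, 0]])

```text
time: 16.5
tool_pos: [0.4307, 0.1657, 0.1411]
tcp_rot: [-1.568, 0.105, -0.104]
wrist_force: [1.0, 0.6, -1.9]
width: 0.277
```

Call:
arm_command(deltas=[[0, 0.0015, 0, 0], [0, 0.0015, 0, 0], [0, 0, 0, 0]])

```text
time: 16.88
tool_pos: [0.4307, 0.1656, 0.1381]
tcp_rot: [-1.568, 0.105, -0.104]
wrist_force: [0.1, 0.5, -1.3]
width: 0.273
```

Call:
arm_command(deltas=[[0, 0.0015, 0, 0], [0, 0.0015, 0, 0], [0, 0, 0, 0]])

```text
time: 17.25
tool_pos: [0.4307, 0.1657, 0.1351]
tcp_rot: [-1.568, 0.105, -0.104]
wrist_force: [-0.4, 0.2, -1.0]
width: 0.273
```

Call:
arm_command(deltas=[[0, 0.0015, 0, 0], [0, 0.0015, 0, 0], [0, 0, 0, 0]])

```text
time: 17.62
tool_pos: [0.4307, 0.1657, 0.1321]
tcp_rot: [-1.568, 0.105, -0.104]
wrist_force: [0.4, 0.4, -1.3]
width: 0.269
```

Call:
arm_command(deltas=[[0, 0.003, 0, 0], [0, 0.003, 0, 0], [0, 0.002, 0, 0], [0, 0.0005, 0, 0], [0, 0, 0, 0]])

```text
time: 18.25
tool_pos: [0.4308, 0.1657, 0.1238]
tcp_rot: [-1.568, 0.105, -0.104]
wrist_force: [-0.3, -0.9, -1.6]
width: 0.274
```

Call:
arm_command(deltas=[[0, 0.001, 0, 0], [0, 0.001, 0, 0], [0, 0, 0, 0]])

```text
time: 18.62
tool_pos: [0.4307, 0.1657, 0.1217]
tcp_rot: [-1.568, 0.105, -0.104]
wrist_force: [0.5, -0.3, -2.2]
width: 0.274
```

Call:
arm_command(deltas=[[0, 0.0005, 0, 0], [0, 0.0005, 0, 0], [0, 0, 0, 0]])

```text
time: 19.0
tool_pos: [0.4309, 0.1658, 0.121]
tcp_rot: [-1.568, 0.104, -0.105]
wrist_force: [-0.7, 0.3, 1.0]
width: 0.278
```

Call:
arm_command(deltas=[[0, 0.0005, 0, 0], [0, 0, 0, 0]])

```text
time: 19.25
tool_pos: [0.431, 0.1658, 0.121]
tcp_rot: [-1.568, 0.104, -0.105]
wrist_force: [-2.3, -0.1, 5.8]
width: 0.277
```

```bash
python3 - <<'E'
from h import *
for n in ['scene','side']:
  d=cam(n)
  u,v=map(int,proj(d,[.43,.165,.09])); save(d,n+'6',(u-40,u+40,v-40,v+40),6)
s=sensors.read_state();print(s['time'],s['tool_pos'],s['wrist_force'])
E
```

```text
19.35 [0.431  0.1658 0.121 ] [-1.5547 -0.9041  4.7485]
```

View pics/scene6.png

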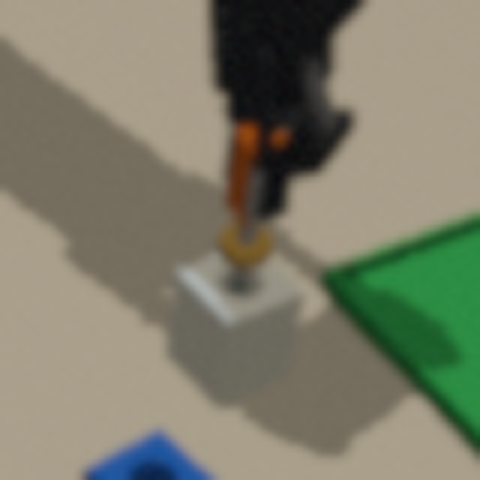

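White bottoms at full depth: tip 14 mm above the desk, with rising force. Next is blue.

Call:
arm_command(deltas=[[0, -0.007, 0, 0], [0, -0.015, 0, 0], [0, -0.02, 0, 0], [0, -0.02, 0, 0], [0, -0.015, 0, 0], [0, -0.01, 0, 0], [0.015, 0, -0.012, 0], [0.024, 0, -0.019, 0], [0.025, 0, -0.019, 0], [0.025, 0, -0.019, 0], [0.02, 0, -0.016, 0], [0.0153, 0, -0.0121, 0], [0, 0, 0, 0], [0, 0, 0, 0]])

```text
time: 21.1
tool_pos: [0.5406, 0.0531, 0.2068]
tcp_rot: [-1.568, 0.106, -0.104]
wrist_force: [-0.4, -0.2, -1.3]
width: 0.277
```

```bash
python3 - <<'E'
from h import *
c=cam('wrist');keep(c,'w7');save(c,'w7',None,1.5)
s=sensors.read_state();print(s['time'],s['tool_pos'],s['wrist_force'])
E
```

```text
21.15 [0.5405 0.0534 0.207 ] [-0.3961  0.2797 -2.0012]
```

View pics/w7.png

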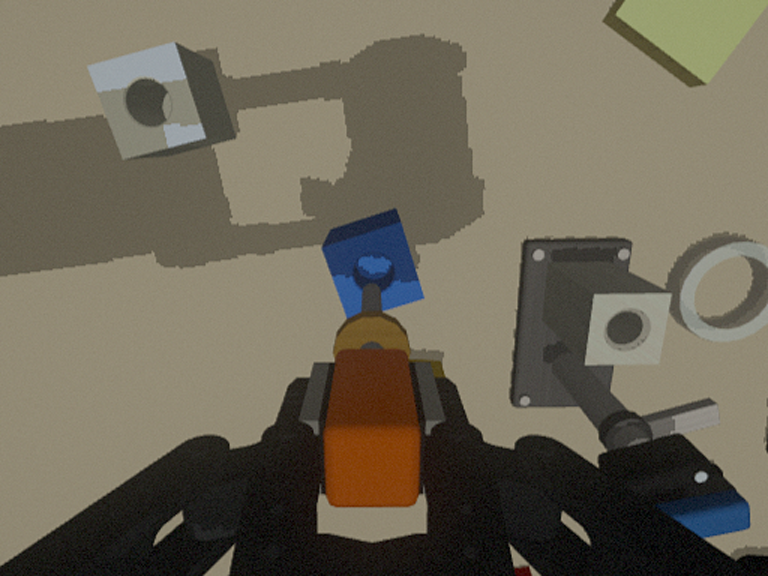

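```bash
python3 - <<'E'
from h import *
c=load('w7')
f(c,[(324,247),(401,223),(424,297),(347,318)],1.5,(0,0),.064,'b');f(c,[(374,270)],1.5,(0,0),.064,'well')
print(ray(c,371/1.5,289/1.5,.1))
f(c,[(629,328)],1.5,(0,0),.088,'bore')
f(c,[(594,292),(671,294),(661,364),(586,364)],1.5,(0,0),.088,'sleeve')
E
```

```text
b [0.5413 0.0535]
    [0.5136 0.073 ] 0.0483 9.8
    [0.5611 0.0812] 0.0485 -79.5
    [0.57   0.0336] 0.05 -171.5
    [0.5205 0.0262] 0.0473 98.5
well [0.5415 0.0549]
    [0.5415 0.0549] 0.0 0.0
[0.5397 0.0538 0.1   ]
bore [0.6844 0.007 ]
    [0.6844 0.007 ] 0.0 0.0
sleeve [0.6838 0.0062]
    [0.6642 0.0318] 0.0439 -9.2
    [0.7075 0.0248] 0.0437 -94.8
    [ 0.7038 -0.0188] 0.0446 172.4
    [ 0.6596 -0.0129] 0.0449 84.2
```

Call:
arm_command(deltas=[[0.001, 0.01, 0.0005, 0], [0, 0.016, 0, 0], [0, 0.015, 0, 0], [0, 0.01, 0, 0], [0, 0.007, 0, 0], [0, 0.004, 0, 0], [0, 0, 0, 0]])

```text
time: 22.02
tool_pos: [0.5423, 0.0533, 0.1452]
tcp_rot: [-1.568, 0.105, -0.104]
wrist_force: [-0.2, -0.5, -0.6]
width: 0.274
```

Call:
arm_command(deltas=[[0, 0.0015, 0, 0], [0, 0.0015, 0, 0], [0, 0, 0, 0]])

```text
time: 22.4
tool_pos: [0.5422, 0.0533, 0.1423]
tcp_rot: [-1.568, 0.104, -0.104]
wrist_force: [0.7, -0.2, -1.5]
width: 0.278
```

Call:
arm_command(deltas=[[0, 0.001, 0, 0], [0, 0.001, 0, 0], [0, 0, 0, 0]])

```text
time: 22.78
tool_pos: [0.5421, 0.0534, 0.1401]
tcp_rot: [-1.568, 0.105, -0.104]
wrist_force: [0.6, 0.2, -0.4]
width: 0.273
```

Call:
arm_command(deltas=[[0, 0.001, 0, 0], [0, 0.001, 0, 0], [0, 0, 0, 0]])

```text
time: 23.15
tool_pos: [0.5424, 0.0534, 0.139]
tcp_rot: [-1.568, 0.104, -0.105]
wrist_force: [-2.3, 1.3, 4.2]
width: 0.272
```

Call:
arm_command(deltas=[[0, 0.001, 0, 0], [0, 0, 0, 0]])

```text
time: 23.4
tool_pos: [0.5426, 0.0534, 0.139]
tcp_rot: [-1.568, 0.104, -0.105]
wrist_force: [-2.9, 0.2, 9.6]
width: 0.273
```

```bash
python3 - <<'E'
from h import *
d=cam('scene')
u,v=map(int,proj(d,[.541,.053,.09])); save(d,'b8',(u-40,u+40,v-40,v+40),6)
s=sensors.read_state();print(s['time'],s['tool_pos'],s['wrist_force'])
E
```

```text
23.45 [0.5426 0.0534 0.139 ] [-3.5252 -1.06   10.3304]
```

View pics/b8.png

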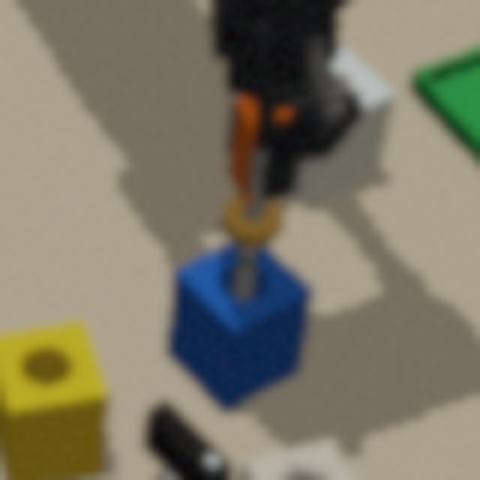

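Blue stops at 32 mm, so it is short. Next is yellow.

Call:
arm_command(deltas=[[0, -0.007, 0, 0], [0, -0.015, 0, 0], [0, -0.02, 0, 0], [0, -0.015, 0, 0], [0, -0.012, 0, 0], [0.003, 0, -0.013, 0], [0.005, 0, -0.024, 0], [0.005, 0, -0.024, 0], [0.005, 0, -0.022, 0], [0.004, 0, -0.017, 0], [0.003, 0, -0.0121, 0], [0, 0, 0, 0], [0, 0, 0, 0]])

```text
time: 25.08
tool_pos: [0.5521, -0.0607, 0.2062]
tcp_rot: [-1.568, 0.105, -0.104]
wrist_force: [0.3, 0.1, -0.6]
width: 0.271
```

```bash
python3 - <<'E'
from h import *
c=cam('wrist');keep(c,'w9');save(c,'w9',None,1.5)
s=sensors.read_state();print(s['time'],s['tool_pos'],s['wrist_force'])
E
```

```text
25.125 [ 0.5521 -0.0605  0.2062] [-0.7151  0.6816 -1.0655]
```

View pics/w9.png

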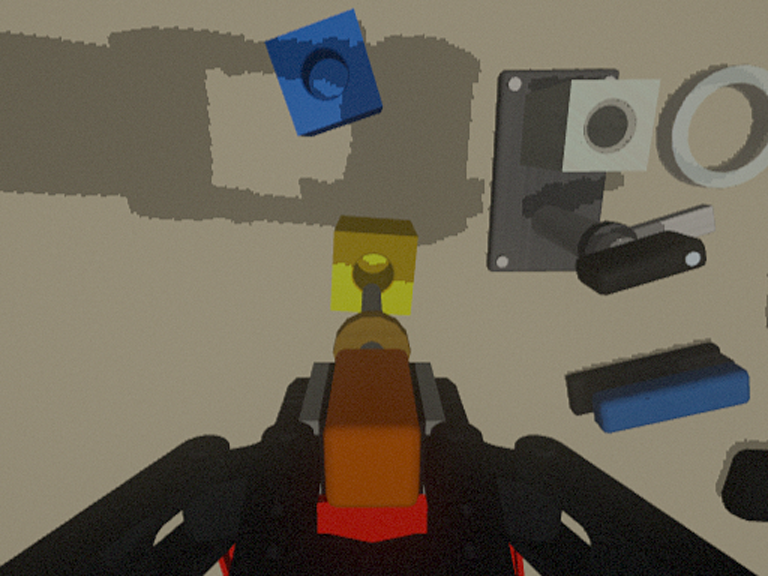

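Call:
arm_command(deltas=[[0.0005, 0.01, 0, 0], [0, 0.016, 0, 0], [0, 0.015, 0, 0], [0, 0.01, 0, 0], [0, 0.007, 0, 0], [0, 0.004, 0, 0], [0, 0, 0, 0]])

```text
time: 26.0
tool_pos: [0.5526, -0.0612, 0.1442]
tcp_rot: [-1.568, 0.105, -0.104]
wrist_force: [-1.4, -0.3, -0.7]
width: 0.276
```

Call:
arm_command(deltas=[[0, 0.0015, 0, 0], [0, 0.0015, 0, 0], [0, 0, 0, 0]])

```text
time: 26.38
tool_pos: [0.5526, -0.0611, 0.1413]
tcp_rot: [-1.568, 0.104, -0.104]
wrist_force: [-0.2, -0.7, -1.2]
width: 0.268
```

Call:
arm_command(deltas=[[0, 0.001, 0, 0], [0, 0.001, 0, 0], [0, 0, 0, 0]])

```text
time: 26.75
tool_pos: [0.5525, -0.0611, 0.1391]
tcp_rot: [-1.568, 0.105, -0.104]
wrist_force: [0.8, 0.3, -1.3]
width: 0.269
```

Call:
arm_command(deltas=[[0, 0.001, 0, 0], [0, 0.001, 0, 0], [0, 0, 0, 0]])

```text
time: 27.12
tool_pos: [0.5525, -0.0611, 0.1371]
tcp_rot: [-1.568, 0.105, -0.104]
wrist_force: [-0.4, 0.2, -0.8]
width: 0.275
```

Call:
arm_command(deltas=[[0, 0.001, 0, 0], [0, 0.001, 0, 0], [0, 0, 0, 0]])

```text
time: 27.5
tool_pos: [0.5525, -0.0611, 0.1351]
tcp_rot: [-1.568, 0.105, -0.104]
wrist_force: [-1.1, 0.2, -1.1]
width: 0.272
```

Call:
arm_command(deltas=[[0, 0.001, 0, 0], [0, 0.001, 0, 0], [0, 0, 0, 0]])

```text
time: 27.88
tool_pos: [0.5525, -0.0611, 0.1331]
tcp_rot: [-1.568, 0.105, -0.104]
wrist_force: [0.2, 0.4, -0.5]
width: 0.278
```

Call:
arm_command(deltas=[[0, 0.001, 0, 0], [0, 0.001, 0, 0], [0, 0, 0, 0]])

```text
time: 28.25
tool_pos: [0.5525, -0.0611, 0.1311]
tcp_rot: [-1.568, 0.105, -0.104]
wrist_force: [0.1, -0.1, -0.3]
width: 0.27
```

Call:
arm_command(deltas=[[0, 0.003, 0, 0], [0, 0.003, 0, 0], [0, 0.002, 0, 0], [0, 0.001, 0, 0], [0, 0, 0, 0]])

```text
time: 28.88
tool_pos: [0.5525, -0.0611, 0.1221]
tcp_rot: [-1.568, 0.105, -0.104]
wrist_force: [-0.3, 0.4, -0.7]
width: 0.27
```

Call:
arm_command(deltas=[[0, 0.0008, 0, 0], [0, 0.0007, 0, 0], [0, 0, 0, 0]])

```text
time: 29.25
tool_pos: [0.5528, -0.0612, 0.1211]
tcp_rot: [-1.568, 0.104, -0.105]
wrist_force: [-0.2, -0.1, 1.0]
width: 0.276
```

```bash
python3 - <<'E'
from h import *
s=sensors.read_state();print(s['time'],s['tool_pos'],s['wrist_force'])
E
```

```text
29.25 [ 0.5528 -0.0612  0.1211] [-0.2038 -0.1131  0.9581]
```

Call:
arm_command(deltas=[[0, 0.0007, 0, 0], [0, 0, 0, 0]])

```text
time: 29.5
tool_pos: [0.5528, -0.0612, 0.121]
tcp_rot: [-1.568, 0.104, -0.105]
wrist_force: [-2.0, 0.8, 5.1]
width: 0.27
```

```bash
python3 - <<'E'
from h import *
d=cam('scene')
u,v=map(int,proj(d,[.5525,-.061,.09])); save(d,'y8',(u-40,u+40,v-40,v+40),6)
s=sensors.read_state();print(s['time'],s['tool_pos'],s['wrist_force'])
E
```

```text
29.55 [ 0.5529 -0.0612  0.121 ] [-2.6686  0.4407  5.3306]
```

View pics/y8.png

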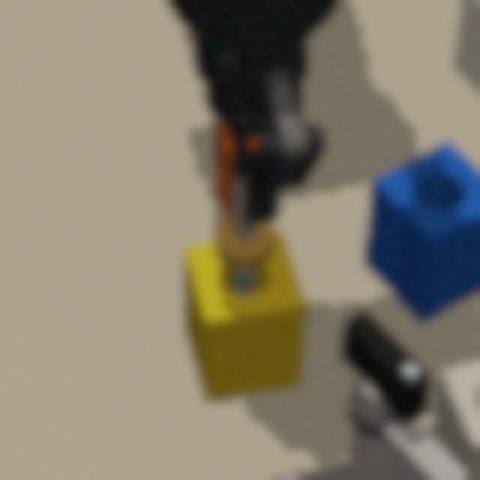

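Yellow is full depth, with contact at 50 mm. I'm returning the rod to its bore.

Call:
arm_command(deltas=[[0, -0.007, 0, 0], [0, -0.015, 0, 0], [0, -0.02, 0, 0], [0, -0.02, 0, 0], [0, -0.018, 0, 0], [0, -0.012, 0, 0], [0.013, 0, 0.009, 0], [0.022, 0, 0.016, 0], [0.025, 0, 0.018, 0], [0.025, 0, 0.018, 0], [0.02, 0, 0.014, 0], [0.0155, 0, 0.0099, 0], [0, 0, 0, 0], [0, 0, 0, 0]])

```text
time: 31.3
tool_pos: [0.6827, 0.0071, 0.2109]
tcp_rot: [-1.569, 0.106, -0.103]
wrist_force: [-0.6, 0.2, -0.8]
width: 0.273
```

```bash
python3 - <<'E'
from h import *
c=cam('wrist');keep(c,'w10');save(c,'w10',None,1.5)
s=sensors.read_state();print(s['time'],s['tool_pos'],s['wrist_force'])
E
```

```text
31.35 [0.6826 0.0069 0.2112] [-0.5251  0.1484 -0.9101]
```

View pics/w10.png

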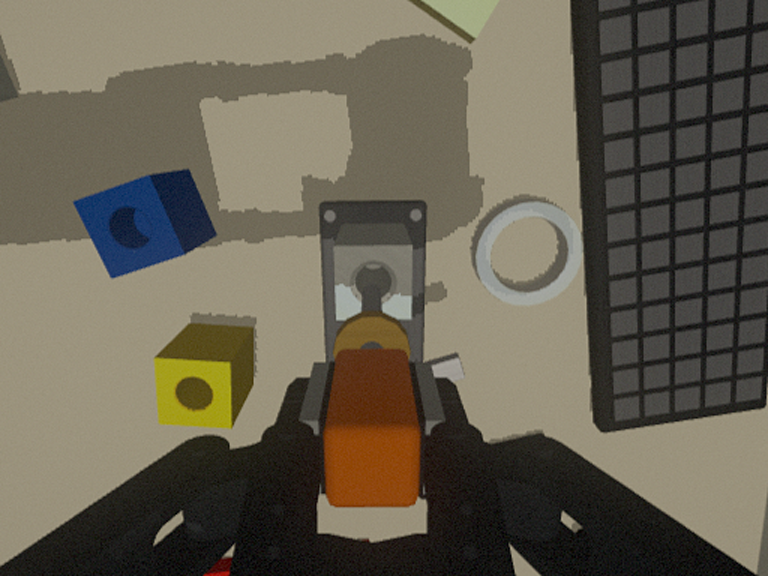

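Call:
arm_command(deltas=[[0.001, 0.004, 0, 0], [0, 0.006, 0, 0], [0, 0.01, 0, 0], [0, 0.015, 0, 0], [0, 0.018, 0, 0], [0, 0.015, 0, 0], [0, 0.01, 0, 0], [0, 0.005, 0, 0], [0, 0.003, 0, 0], [0, 0, 0, 0]])

```text
time: 32.6
tool_pos: [0.6846, 0.0069, 0.1264]
tcp_rot: [-1.568, 0.104, -0.105]
wrist_force: [-1.2, -0.4, -1.6]
width: 0.272
```

Call:
arm_command(deltas=[[0, 0.0012, 0, 0], [0, 0.001, 0, 0], [0, 0, 0, 0]])

```text
time: 32.98
tool_pos: [0.6843, 0.0069, 0.1239]
tcp_rot: [-1.568, 0.104, -0.104]
wrist_force: [-0.4, 0.5, -1.8]
width: 0.274
```

Call:
arm_command(deltas=[[0, 0.0008, 0, 0], [0, 0.0004, 0, 0], [0, 0, 0, 0]])

```text
time: 33.35
tool_pos: [0.6844, 0.0069, 0.1231]
tcp_rot: [-1.568, 0.104, -0.105]
wrist_force: [-1.4, 0.3, 2.8]
width: 0.273
```

Call:
arm_command(deltas=[[0, 0, 0, 0], [0, 0, 0, 0], [0, 0, 0, 0], [0, 0, 0, 0]], fingers=0.05)

```text
time: 33.85
tool_pos: [0.6843, 0.0069, 0.1226]
tcp_rot: [-1.568, 0.104, -0.104]
wrist_force: [-0.6, 0.1, -0.1]
width: 0.589
```

Call:
arm_command(deltas=[[0, -0.015, 0, 0], [0, -0.03, 0, 0], [0, -0.03, 0, 0], [0, -0.03, 0, 0], [0, -0.03, 0, 0], [0, -0.03, 0, 0], [0, -0.01, 0, 0], [0, 0, 0, 0]])

```text
time: 34.85
tool_pos: [0.6847, 0.0069, 0.2989]
tcp_rot: [-1.568, 0.103, -0.106]
wrist_force: [0.6, 0.8, -0.5]
width: 0.587
```

```bash
python3 - <<'E'
from h import *
c=cam('wrist');keep(c,'w11');save(c,'w11',None,1.5)
s=sensors.read_state();print(s['time'],s['tool_pos'],s['wrist_force'],Ro.from_rotvec(s['tcp_rot']).as_matrix().round(3)[:,0])
d=cam('scene'); u,v=map(int,proj(d,[.683,.007,.1])); save(d,'r11',(u-40,u+40,v-40,v+40),6)
E
```

```text
34.9 [0.6841 0.0069 0.2973] [ 0.3221  0.7134 -0.4752] [ 0.991 -0.133 -0.   ]
```

View pics/w11.png

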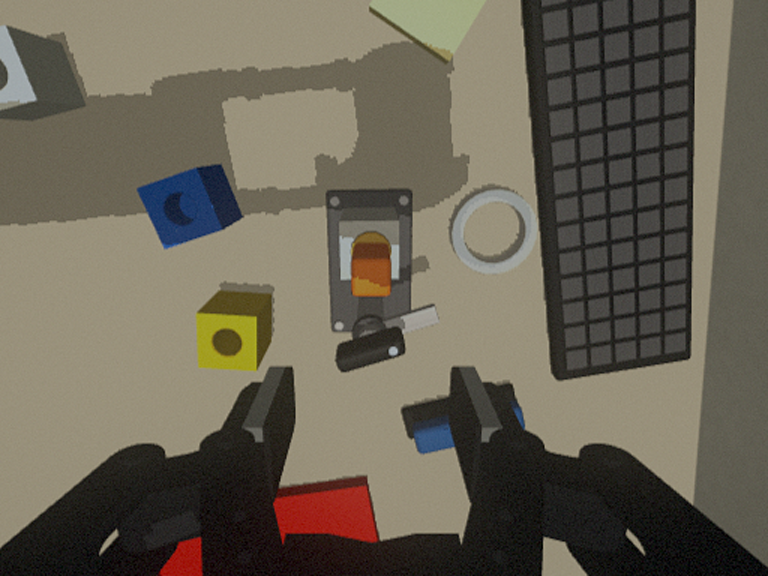

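View pics/r11.png

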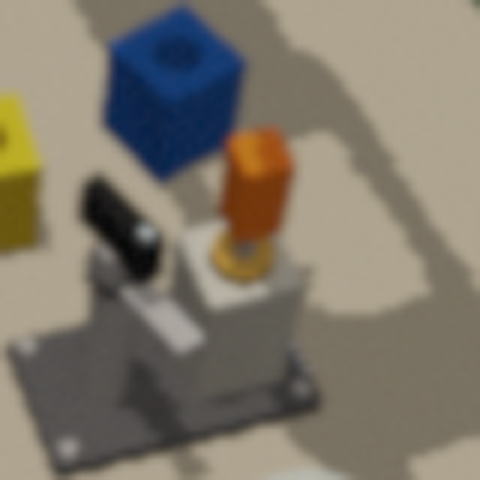

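Rod home, collar seated. Now the clamp.

Call:
arm_command(deltas=[[0, 0, -0.0155, 0], [0, 0, -0.0155, 0], [0, 0, -0.015, 0], [-0.0006, 0, -0.015, 0], [0, 0, 0, 0.156], [0, 0, 0, 0.156], [0, 0, 0, 0.156], [0, 0, 0, 0.156], [0, 0, 0, 0.155], [0, 0, 0, 0.155], [0, 0, 0, 0.155], [0, 0, 0, 0.155], [0, 0.03, 0, 0], [0, 0.04, 0, 0], [0, 0.03, 0, 0], [0, 0, 0, 0], [0, 0, 0, 0]], fingers=0.035)

```text
time: 37.08
tool_pos: [0.6764, -0.054, 0.1991]
tcp_rot: [-1.293, 1.064, -1.067]
wrist_force: [0.2, -0.3, 0.8]
width: 0.41
```

```bash
python3 - <<'E'
from h import *
c=cam('wrist');keep(c,'w12');save(c,'w12',None,1.5)
s=sensors.read_state();print(s['time'],s['tool_pos'],s['wrist_force'],Ro.from_rotvec(s['tcp_rot']).as_matrix().round(3)[:,0])
E
```

```text
37.125 [ 0.6769 -0.054   0.2   ] [ 0.2859 -0.5211  0.6411] [ 0.192 -0.981  0.001]
```

View pics/w12.png

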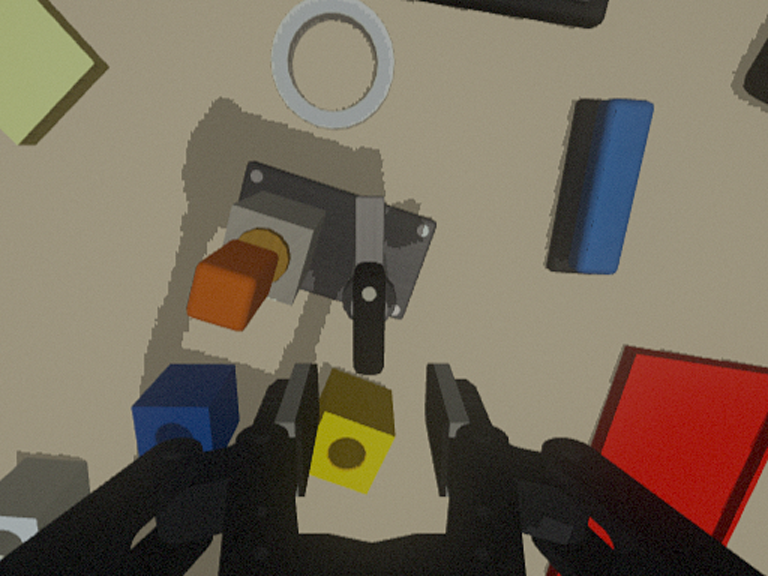

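Aligned with the bar. Descend, grip and turn back.

Call:
arm_command(deltas=[[0, 0.02, 0, 0], [0, 0.025, 0, 0], [0, 0.02, 0, 0], [0, 0.012, 0, 0], [0, 0.004, -0.001, 0], [0, 0, 0, 0]])

```text
time: 37.88
tool_pos: [0.6752, -0.0538, 0.1173]
tcp_rot: [-1.294, 1.064, -1.066]
wrist_force: [0.3, -0.6, 0.5]
width: 0.41
```

Call:
arm_command(deltas=[[0, 0, 0, 0], [0, 0, 0, 0], [0, 0, 0, 0], [0, 0, 0, 0], [0, 0, 0, 0]], fingers=0.0, newtons=40)

```text
time: 38.5
tool_pos: [0.6749, -0.053, 0.1174]
tcp_rot: [-1.294, 1.065, -1.065]
wrist_force: [-2.5, 4.7, 5.0]
width: 0.153
```

Call:
arm_command(deltas=[[0, 0, 0, -0.12], [0, 0, 0, -0.12], [0, 0, 0, -0.12], [0, 0, 0, -0.12], [0, 0, 0, -0.12], [0, 0, 0, -0.12], [0, 0, 0, -0.12], [0, 0, 0, -0.12], [0, 0, 0, -0.12], [0, 0, 0, -0.12], [0, 0, 0, 0], [0, 0, 0, 0]])

```text
time: 40.0
tool_pos: [0.6757, -0.0538, 0.1174]
tcp_rot: [-1.566, 0.138, -0.142]
wrist_force: [2.4, 1.9, 3.8]
width: 0.156
```

Call:
arm_command(deltas=[[0, 0, 0, 0], [0, 0, 0, 0], [0, 0, 0, 0], [0, -0.02, 0, 0], [0, -0.03, 0, 0], [0, -0.03, 0, 0], [0, -0.03, 0, 0], [0, -0.03, 0, 0], [0, -0.03, 0, 0], [0, 0, 0, 0], [0, 0, 0, 0]], fingers=0.04)

```text
time: 41.38
tool_pos: [0.6744, -0.0537, 0.2867]
tcp_rot: [-1.566, 0.139, -0.139]
wrist_force: [0.5, -0.6, -0.4]
width: 0.467
```

```bash
python3 - <<'E'
from h import *
c=cam('wrist');keep(c,'w13');save(c,'w13',None,1.5)
s=sensors.read_state();print(s['time'],s['tool_pos'],s['wrist_force'],Ro.from_rotvec(s['tcp_rot']).as_matrix().round(3)[:,0])
d=cam('scene'); keep(d,'sc13');u,v=map(int,proj(d,[.683,.007,.1])); save(d,'r13',(u-40,u+40,v-40,v+40),6)
E
```

```text
41.425 [ 0.6739 -0.0536  0.2856] [-0.126   0.2138 -1.3587] [ 0.984 -0.176 -0.002]
```

View pics/w13.png

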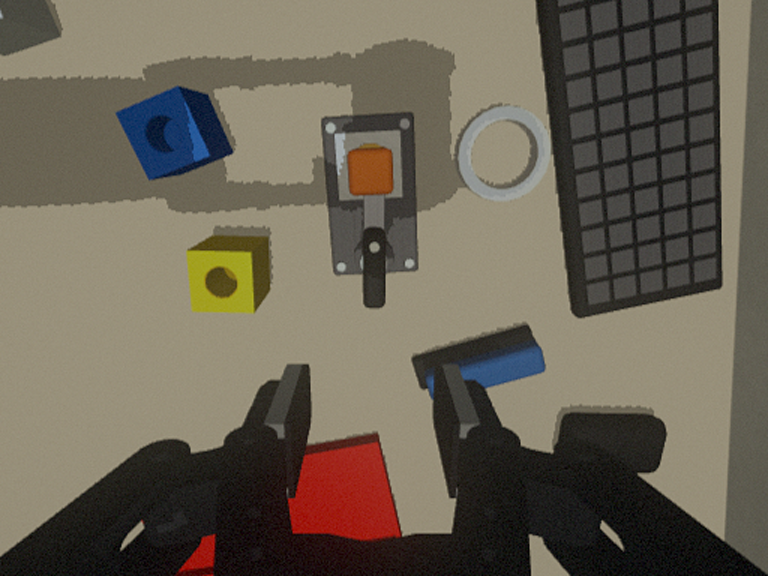

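View pics/r13.png

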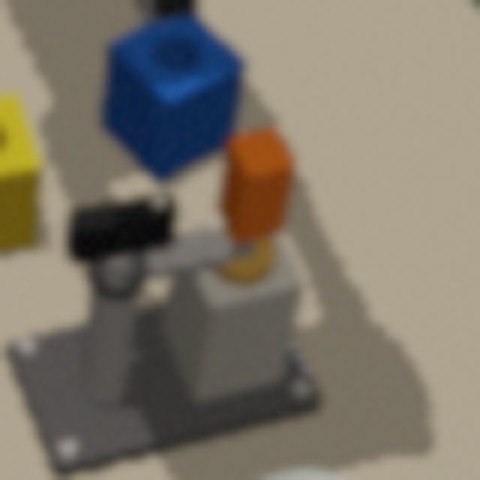

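```bash
python3 - <<'E'
from h import *
c=load('w13')
save(c,'w13a',(70,190,40,220),3.3)
E
```

```text
(no output)
```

View pics/w13a.png

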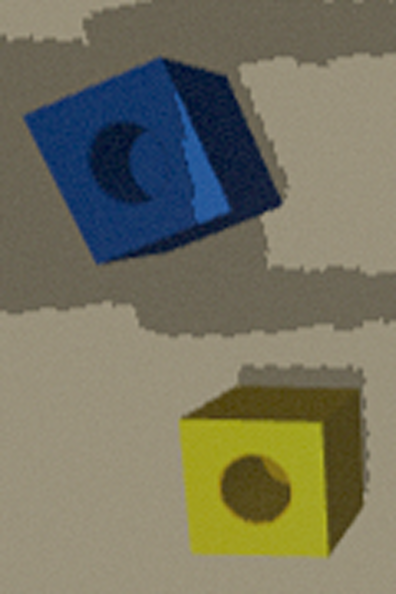

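```bash
python3 - <<'E'
from h import *
c=load('w13');k=3.3;o=(70,40)
f(c,[(181,418),(322,421),(327,556),(191,552)],k,o,.064,'y')
f(c,[(25,115),(162,58),(230,212),(99,264)],k,o,.064,'b')
E
```

```text
y [ 0.5522 -0.0607]
    [ 0.5335 -0.0315] 0.0493 -11.4
    [ 0.5818 -0.0412] 0.0502 -102.4
    [ 0.571  -0.0903] 0.0494 168.0
    [ 0.5227 -0.08  ] 0.0498 77.5
b [0.5413 0.0529]
    [0.5128 0.0732] 0.0491 10.0
    [0.5612 0.0818] 0.0499 -80.5
    [0.5695 0.0326] 0.0486 -170.0
    [0.5217 0.0241] 0.0499 100.2
```

Call:
arm_command(deltas=[[0, 0, 0, 0.03], [-0.0175, 0, -0.005, 0], [-0.025, 0, -0.007, 0], [-0.025, 0, -0.007, 0], [-0.025, 0, -0.007, 0], [-0.025, 0.01, -0.0062, 0], [0, 0.03, 0, 0], [0, 0.04, 0, 0], [0, 0.04, 0, 0], [0, 0.04, 0, 0], [0, 0.03, 0, 0], [0, 0, 0, 0], [0, 0, 0, 0]], fingers=0.085)

```text
time: 43.1
tool_pos: [0.5537, -0.0611, 0.0975]
tcp_rot: [-1.565, 0.162, -0.164]
wrist_force: [0.7, 0.5, 0.5]
width: 0.996
```

```bash
python3 - <<'E'
from h import *
c=cam('wrist');keep(c,'w14');save(c,'w14',None,1.5)
s=sensors.read_state();print(s['time'],s['tool_pos'],s['wrist_force'],Ro.from_rotvec(s['tcp_rot']).as_matrix().round(3)[:,0])
E
```

```text
43.15 [ 0.5543 -0.0612  0.0982] [ 0.3226 -0.6721  0.4469] [ 0.979 -0.206  0.002]
```

View pics/w14.png

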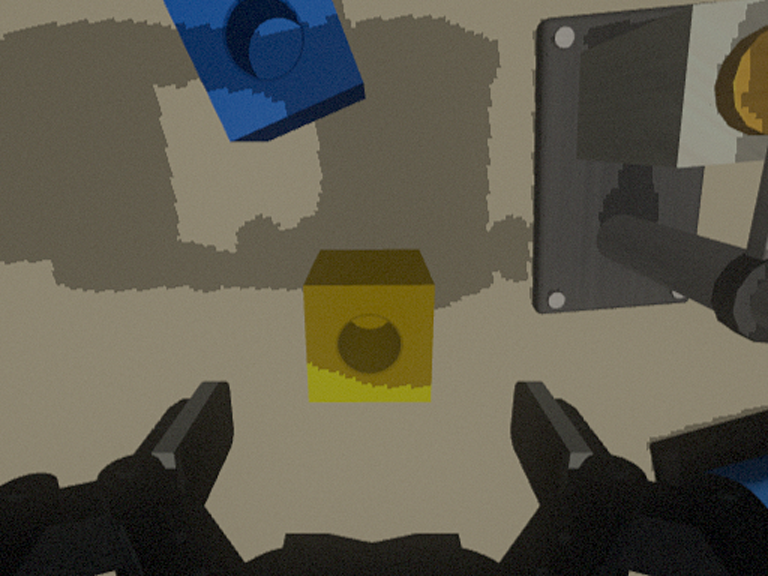

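Call:
arm_command(deltas=[[-0.0015, 0.02, 0, 0], [0, 0.025, 0, 0], [0, 0.018, 0, 0], [0, 0.008, 0, 0], [0, 0.003, 0, 0], [0, 0, 0, 0]])

```text
time: 43.9
tool_pos: [0.5521, -0.0608, 0.0232]
tcp_rot: [-1.565, 0.162, -0.163]
wrist_force: [-0.2, -0.6, -0.5]
width: 0.993
```

Call:
arm_command(deltas=[[0, 0, 0, 0], [0, 0, 0, 0], [0, 0, 0, 0], [0, 0, 0, 0], [0, 0, 0, 0]], fingers=0.0, newtons=40)

```text
time: 44.52
tool_pos: [0.5523, -0.0608, 0.0234]
tcp_rot: [-1.565, 0.161, -0.164]
wrist_force: [0.2, 0.2, 5.5]
width: 0.582
```

Call:
arm_command(deltas=[[0, -0.01, 0, 0], [0, -0.02, 0, 0], [0, -0.03, 0, 0], [0, -0.03, 0, 0], [0, -0.02, 0, 0], [0, -0.01, 0, 0], [0, 0, 0, 0]])

```text
time: 45.4
tool_pos: [0.5516, -0.0607, 0.143]
tcp_rot: [-1.565, 0.162, -0.163]
wrist_force: [0.7, -0.0, -1.8]
width: 0.577
```

Call:
arm_command(deltas=[[-0.0016, 0, 0.014, 0], [-0.003, 0, 0.025, 0], [-0.0041, 0, 0.033, 0], [-0.0041, 0, 0.034, 0], [-0.0042, 0, 0.035, 0], [-0.0042, 0, 0.035, 0], [-0.0042, 0, 0.035, 0], [-0.0042, 0, 0.035, 0], [-0.0042, 0, 0.035, 0], [-0.004, 0, 0.033, 0], [-0.004, 0, 0.03, 0], [-0.003, 0, 0.023, 0], [-0.0016, 0, 0.0136, 0], [0, 0, 0, 0], [0, 0, 0, 0]])

```text
time: 47.28
tool_pos: [0.5843, 0.3204, 0.1425]
tcp_rot: [-1.565, 0.163, -0.163]
wrist_force: [-0.4, -0.3, -2.0]
width: 0.584
```

```bash
python3 - <<'E'
from h import *
c=cam('wrist');keep(c,'w15');save(c,'w15',None,1.5)
s=sensors.read_state();print(s['time'],s['tool_pos'],s['wrist_force'],Ro.from_rotvec(s['tcp_rot']).as_matrix().round(3)[:,0])
E
```

```text
47.325 [0.5843 0.3203 0.1426] [-0.5264 -0.9055 -1.1894] [ 0.978 -0.206 -0.   ]
```

View pics/w15.png

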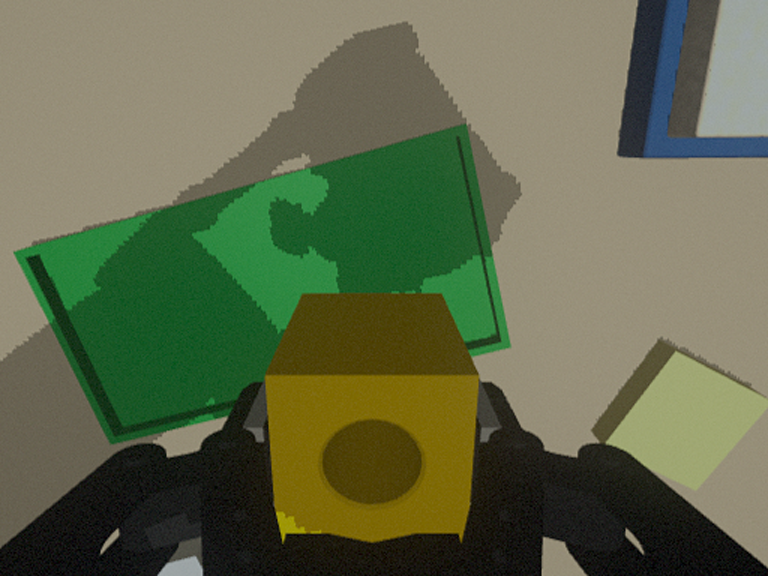

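```bash
python3 - <<'E'
from h import *
c=load('w15')
f(c,[(17,252),(466,124),(510,347),(110,443)],1.5,(0,0),.016,'g')
E
```

```text
g [0.523  0.3206]
    [0.3899 0.3783] 0.2604 3.4
    [0.6498 0.3938] 0.132 -86.9
    [0.6569 0.262 ] 0.2619 -177.0
    [0.3954 0.2482] 0.1302 92.4
```

Call:
arm_command(deltas=[[0, 0.01, 0, 0], [0, 0.025, 0, 0], [0, 0.03, 0, 0], [0, 0.025, 0, 0], [0, 0.015, 0, 0], [0, 0.006, 0, 0], [0, 0.002, 0, 0], [0, 0, 0, 0]])

```text
time: 48.32
tool_pos: [0.5852, 0.3216, 0.0307]
tcp_rot: [-1.564, 0.161, -0.164]
wrist_force: [-0.4, -0.4, -0.9]
width: 0.584
```

Call:
arm_command(deltas=[[0, 0.0007, 0, 0], [0, 0.0005, 0, 0], [0, 0, 0, 0]])

```text
time: 48.7
tool_pos: [0.5845, 0.3213, 0.0287]
tcp_rot: [-1.565, 0.162, -0.163]
wrist_force: [-0.1, 1.2, -2.0]
width: 0.582
```

Release, rise, and head toward white.

Call:
arm_command(deltas=[[0, 0.0006, 0, 0], [0, 0, 0, 0]])

```text
time: 48.95
tool_pos: [0.5845, 0.3214, 0.0284]
tcp_rot: [-1.565, 0.162, -0.163]
wrist_force: [-1.3, -1.2, 1.9]
width: 0.581
```

Call:
arm_command(deltas=[[0, 0, 0, 0], [0, 0, 0, 0], [0, 0, 0, 0], [0, 0, 0, 0], [0, -0.01, 0, 0], [0, -0.03, 0, 0], [0, -0.04, 0, 0], [0, -0.04, 0, 0], [0, -0.04, 0, 0], [0, -0.01, 0, 0], [0, 0, 0, 0]], fingers=0.085)

```text
time: 50.32
tool_pos: [0.5848, 0.3215, 0.1989]
tcp_rot: [-1.564, 0.161, -0.164]
wrist_force: [0.6, 0.2, 0.1]
width: 0.999
```

```bash
python3 - <<'E'
from h import *
c=cam('wrist');keep(c,'w16');save(c,'w16',None,1.5)
s=sensors.read_state();print(s['time'],s['tool_pos'],s['wrist_force'],Ro.from_rotvec(s['tcp_rot']).as_matrix().round(3)[:,0])
E
```

```text
50.375 [0.5839 0.321  0.1971] [ 0.3548 -0.1334 -0.6356] [ 0.979 -0.206 -0.001]
```

View pics/w16.png

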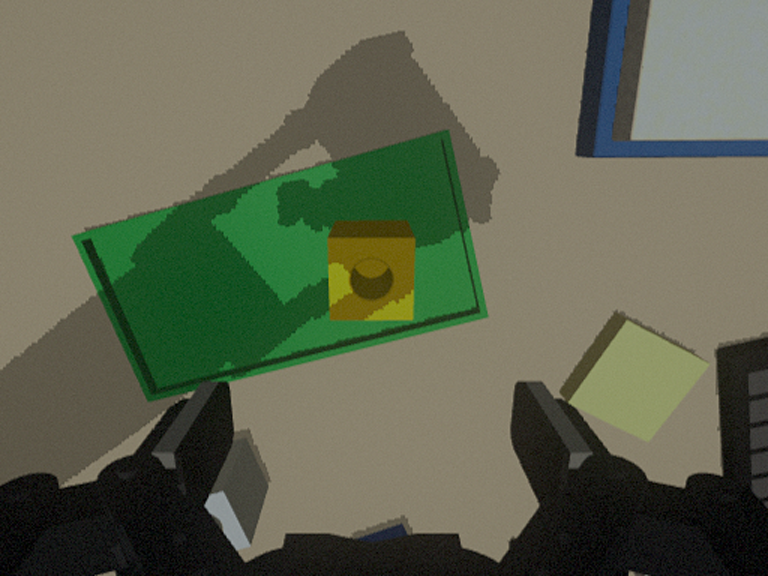

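Call:
arm_command(deltas=[[-0.0107, 0, -0.0172, 0], [-0.02, 0, -0.031, 0], [-0.022, 0, -0.034, 0], [-0.022, 0, -0.034, 0], [-0.022, 0, -0.034, 0], [-0.021, 0, -0.033, 0], [0, 0.01, 0, -0.152], [0, 0.02, 0, -0.152], [0, 0.03, 0, 0], [0, 0.017, 0, 0], [0, 0, 0, 0], [0, 0, 0, 0]])

```text
time: 51.88
tool_pos: [0.4319, 0.1663, 0.1213]
tcp_rot: [-1.569, -0.076, 0.076]
wrist_force: [-0.5, -0.7, -0.1]
width: 0.994
```

```bash
python3 - <<'E'
from h import *
c=cam('wrist');keep(c,'w17');save(c,'w17',None,1.5)
s=sensors.read_state();print(s['time'],s['tool_pos'],s['wrist_force'],Ro.from_rotvec(s['tcp_rot']).as_matrix().round(3)[:,0])
E
```

```text
51.925 [0.4324 0.1665 0.1218] [-0.172   0.2126  0.5288] [0.995 0.097 0.001]
```

View pics/w17.png

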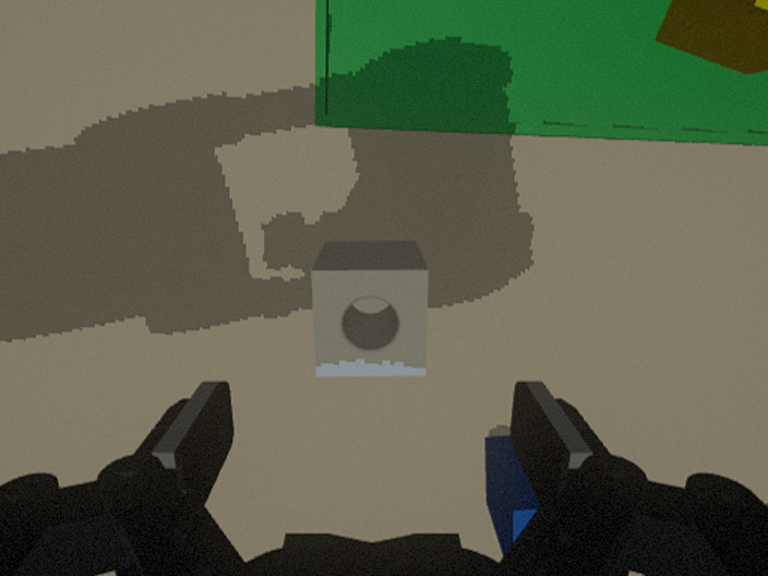

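Call:
arm_command(deltas=[[-0.001, 0.02, 0, 0], [0, 0.03, 0, 0], [0, 0.025, 0, 0], [0, 0.015, 0, 0], [0, 0.006, 0, 0], [0, 0.002, 0, 0], [0, 0, 0, 0]])

```text
time: 52.8
tool_pos: [0.4313, 0.1663, 0.0236]
tcp_rot: [-1.569, -0.077, 0.075]
wrist_force: [-0.4, 0.6, -0.3]
width: 0.998
```

Call:
arm_command(deltas=[[0, 0, 0, 0], [0, 0, 0, 0], [0, 0, 0, 0], [0, 0, 0, 0], [0, 0, 0, 0]], fingers=0.0, newtons=40)

```text
time: 53.42
tool_pos: [0.4312, 0.1663, 0.0235]
tcp_rot: [-1.569, -0.077, 0.075]
wrist_force: [-0.0, 0.3, 5.6]
width: 0.585
```

Call:
arm_command(deltas=[[0, -0.01, 0, 0], [0, -0.02, 0, 0], [0, -0.03, 0, 0], [0, -0.03, 0, 0], [0, -0.02, 0, 0], [0, -0.01, 0, 0], [0.003, 0, 0.01, 0], [0.006, 0, 0.02, 0], [0.0087, 0, 0.028, 0], [0.0088, 0, 0.0282, 0], [0.009, 0, 0.029, 0], [0.006, 0, 0.02, 0], [0.004, 0, 0.012, 0], [0, 0, 0, 0], [0, 0, 0, 0]])

```text
time: 55.3
tool_pos: [0.4613, 0.3163, 0.1426]
tcp_rot: [-1.57, -0.075, 0.077]
wrist_force: [-0.3, -0.2, -1.6]
width: 0.58
```

```bash
python3 - <<'E'
from h import *
c=cam('wrist');keep(c,'w18');save(c,'w18',None,1.5)
s=sensors.read_state();print(s['time'],s['tool_pos'],s['wrist_force'],Ro.from_rotvec(s['tcp_rot']).as_matrix().round(3)[:,0])
E
```

```text
55.35 [0.4613 0.3162 0.1427] [-0.217  -0.5282 -0.464 ] [ 0.995  0.096 -0.001]
```

View pics/w18.png

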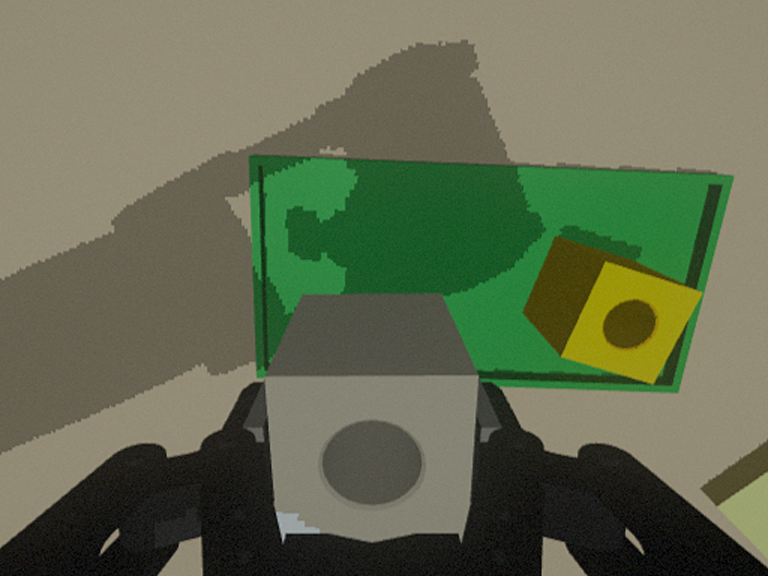

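Call:
arm_command(deltas=[[0, 0.01, 0, 0], [0, 0.025, 0, 0], [0, 0.03, 0, 0], [0, 0.025, 0, 0], [0, 0.015, 0, 0], [0, 0.006, 0, 0], [0, 0.0025, 0, 0], [0, 0, 0, 0]])

```text
time: 56.35
tool_pos: [0.4622, 0.3174, 0.0301]
tcp_rot: [-1.569, -0.077, 0.075]
wrist_force: [0.0, -0.3, -0.9]
width: 0.589
```

Call:
arm_command(deltas=[[0, 0.0006, 0, 0], [0, 0.0006, 0, 0], [0, 0, 0, 0]])

```text
time: 56.72
tool_pos: [0.4618, 0.3172, 0.0285]
tcp_rot: [-1.569, -0.077, 0.076]
wrist_force: [-0.5, -0.0, -1.2]
width: 0.579
```

Call:
arm_command(deltas=[[0, 0.0005, 0, 0], [0, 0, 0, 0]])

```text
time: 56.98
tool_pos: [0.4618, 0.3172, 0.0285]
tcp_rot: [-1.569, -0.076, 0.076]
wrist_force: [-1.9, -1.2, 5.4]
width: 0.579
```

Call:
arm_command(deltas=[[0, 0, 0, 0], [0, 0, 0, 0], [0, 0, 0, 0], [0, 0, 0, 0], [0, -0.01, 0, 0], [0, -0.03, 0, 0], [0, -0.04, 0, 0], [0, -0.04, 0, 0], [0, -0.04, 0, 0], [0, -0.01, 0, 0], [0, 0, 0, 0]], fingers=0.085)

```text
time: 58.35
tool_pos: [0.4619, 0.3172, 0.1985]
tcp_rot: [-1.569, -0.077, 0.075]
wrist_force: [-0.6, 0.2, -0.3]
width: 0.996
```

```bash
python3 - <<'E'
from h import *
c=cam('wrist');keep(c,'w19');save(c,'w19',None,1.5)
s=sensors.read_state();print(s['time'],s['tool_pos'],s['wrist_force'],Ro.from_rotvec(s['tcp_rot']).as_matrix().round(3)[:,0])
E
```

```text
58.4 [0.4611 0.3167 0.197 ] [-0.0759 -0.2573 -0.048 ] [ 0.995  0.097 -0.001]
```

View pics/w19.png

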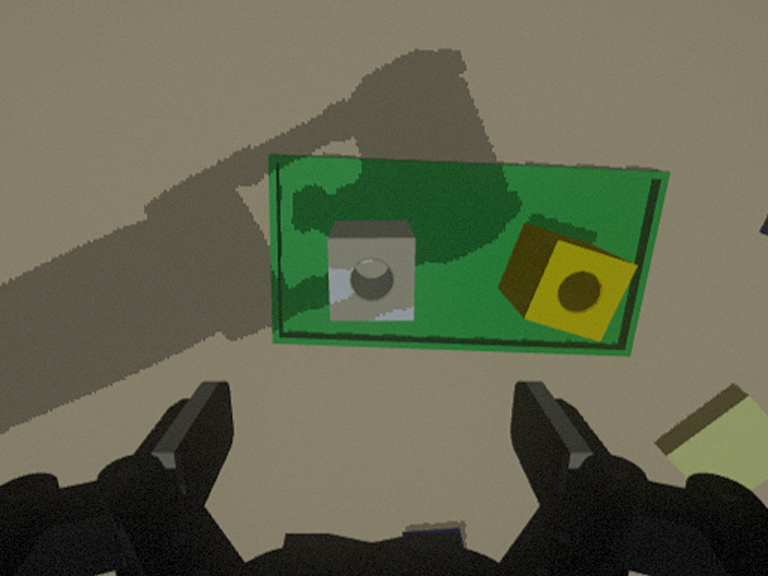

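Call:
arm_command(deltas=[[0.004, 0, -0.02, 0], [0.007, 0, -0.035, 0], [0.009, 0, -0.045, 0], [0.009, 0, -0.046, 0], [0.009, 0, -0.046, 0], [0.008, 0, -0.042, 0], [0.005, 0, -0.025, 0], [0.0023, 0, -0.0114, 0], [0, 0.01, 0, -0.08], [0, 0.025, 0, 0], [0, 0.025, 0, 0], [0, 0.017, 0, 0], [0, 0, 0, 0], [0, 0, 0, 0]])

```text
time: 60.15
tool_pos: [0.5413, 0.0532, 0.1213]
tcp_rot: [-1.566, -0.14, 0.138]
wrist_force: [-0.5, 0.5, 0.1]
width: 0.999
```

```bash
python3 - <<'E'
from h import *
c=cam('wrist');keep(c,'w20');save(c,'w20',None,1.5)
s=sensors.read_state();print(s['time'],s['tool_pos'],s['wrist_force'],Ro.from_rotvec(s['tcp_rot']).as_matrix().round(3)[:,0])
E
```

```text
60.2 [0.5417 0.0531 0.1218] [-0.3833  0.0054 -0.0387] [0.984 0.176 0.002]
```

View pics/w20.png

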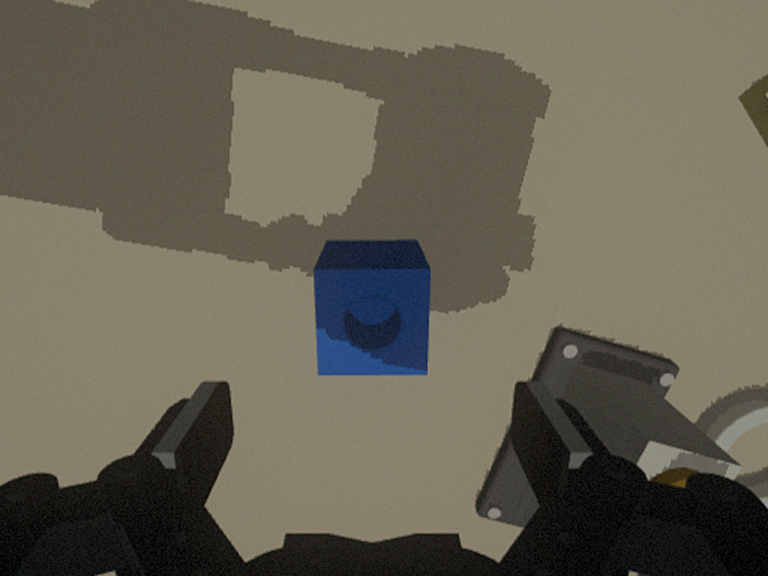

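Call:
arm_command(deltas=[[0, 0.02, 0, 0], [0, 0.03, 0, 0], [0, 0.025, 0, 0], [0, 0.015, 0, 0], [0, 0.006, 0, 0], [0, 0.002, 0, 0], [0, 0, 0, 0]])

```text
time: 61.08
tool_pos: [0.5416, 0.0531, 0.0235]
tcp_rot: [-1.566, -0.14, 0.138]
wrist_force: [0.6, 0.0, -0.8]
width: 0.993
```

Call:
arm_command(deltas=[[0, 0, 0, 0], [0, 0, 0, 0], [0, 0, 0, 0], [0, 0, 0, 0], [0, 0, 0, 0]], fingers=0.0, newtons=40)

```text
time: 61.7
tool_pos: [0.5415, 0.0531, 0.0233]
tcp_rot: [-1.566, -0.14, 0.138]
wrist_force: [-0.2, 1.0, 5.6]
width: 0.584
```

Call:
arm_command(deltas=[[0, -0.01, 0, 0], [0, -0.02, 0, 0], [0, -0.03, 0, 0], [0, -0.03, 0, 0], [0, -0.02, 0, 0], [0, -0.01, 0, 0], [-0.004, 0, -0.016, 0], [-0.007, 0, -0.028, 0], [-0.009, 0, -0.036, 0], [-0.009, 0, -0.036, 0], [-0.009, 0, -0.036, 0], [-0.009, 0, -0.036, 0], [-0.009, 0, -0.036, 0], [-0.009, 0, -0.036, 0], [-0.009, 0, -0.036, 0], [-0.008, 0, -0.032, 0], [-0.006, 0, -0.024, 0], [-0.0042, 0, -0.0174, 0], [0, 0, 0, 0], [0, 0, 0, 0]])

```text
time: 64.2
tool_pos: [0.515, -0.326, 0.1424]
tcp_rot: [-1.565, -0.139, 0.14]
wrist_force: [1.1, -0.3, -0.2]
width: 0.579
```

```bash
python3 - <<'E'
from h import *
c=cam('wrist');keep(c,'w21');save(c,'w21',None,1.5)
s=sensors.read_state();print(s['time'],s['tool_pos'],s['wrist_force'],Ro.from_rotvec(s['tcp_rot']).as_matrix().round(3)[:,0])
E
```

```text
64.25 [ 0.5151 -0.3258  0.1425] [ 0.8192 -0.0389 -1.8939] [ 0.984  0.177 -0.   ]
```

View pics/w21.png

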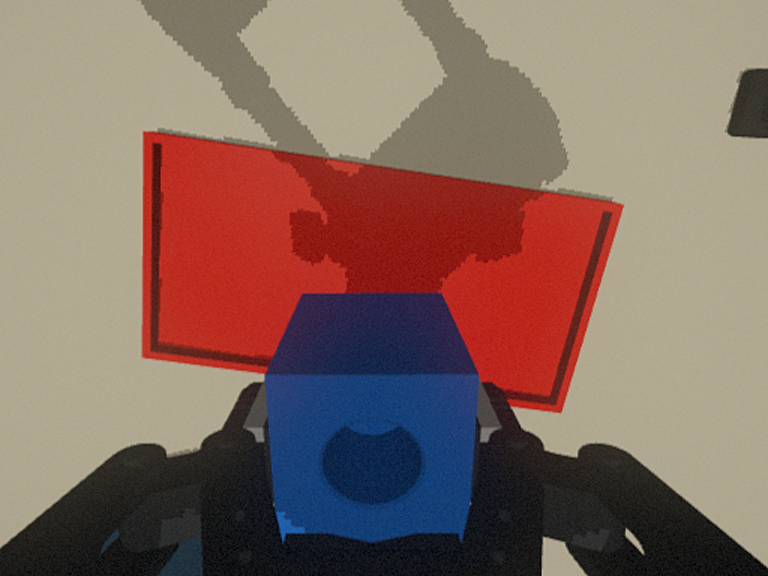

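```bash
python3 - <<'E'
from h import *
c=load('w21')
f(c,[(143,132),(623,205),(561,412),(143,357)],1.5,(0,0),.016,'r')
c=load('scene0'); f(c,[(153,300)],1.5,(0,0),.092,'mug')
E
```

```text
r [ 0.5145 -0.3285]
    [ 0.381 -0.267] 0.2625 1.8
    [ 0.6434 -0.2589] 0.1313 -88.2
    [ 0.6476 -0.3901] 0.2619 -178.2
    [ 0.3858 -0.3982] 0.1313 92.1
mug [ 0.4223 -0.5113]
    [ 0.4223 -0.5113] 0.0 0.0
```

Centred. Lower and release.

Call:
arm_command(deltas=[[0, 0.01, -0.002, 0], [0, 0.025, 0, 0], [0, 0.03, 0, 0], [0, 0.025, 0, 0], [0, 0.015, 0, 0], [0, 0.006, 0, 0], [0, 0.0025, 0, 0], [0, 0, 0, 0]])

```text
time: 65.25
tool_pos: [0.5161, -0.3292, 0.03]
tcp_rot: [-1.567, -0.14, 0.138]
wrist_force: [0.3, 0.2, -0.9]
width: 0.58
```

Call:
arm_command(deltas=[[0, 0.0006, 0, 0], [0, 0.0006, 0, 0], [0, 0.0004, 0, 0], [0, 0, 0, 0]])

```text
time: 65.75
tool_pos: [0.5158, -0.3291, 0.0283]
tcp_rot: [-1.567, -0.139, 0.139]
wrist_force: [-1.0, 0.9, 4.3]
width: 0.584
```

Call:
arm_command(deltas=[[0, 0, 0, 0], [0, 0, 0, 0], [0, 0, 0, 0], [0, 0, 0, 0], [0, -0.01, 0, 0], [0, -0.03, 0, 0], [0, -0.04, 0, 0], [0, -0.04, 0, 0], [0, -0.04, 0, 0], [0, -0.04, 0, 0], [0, -0.04, 0, 0], [0, -0.03, 0, 0], [0, 0, 0, 0], [0, 0, 0, 0], [0, 0, 0, 0], [0, 0, 0, 0]], fingers=0.085)

```text
time: 67.75
tool_pos: [0.5149, -0.3284, 0.2959]
tcp_rot: [-1.565, -0.137, 0.141]
wrist_force: [0.7, -0.2, 0.2]
width: 0.995
```

```bash
python3 - <<'E'
from h import *
s=sensors.read_state();print(s['time'],s['tool_pos'],s['wrist_force'])
for n in ['scene','side','wrist']:
    c=cam(n); keep(c,n+'9'); save(c,n+'9',None,1.5)
E
```

```text
67.75 [ 0.5149 -0.3284  0.2959] [ 0.6621 -0.1639  0.2023]
```

View pics/scene9.png

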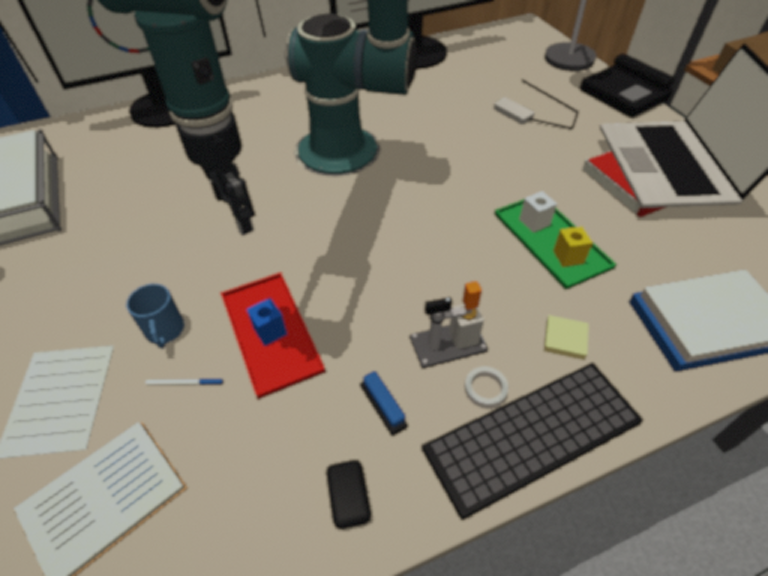

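View pics/side9.png

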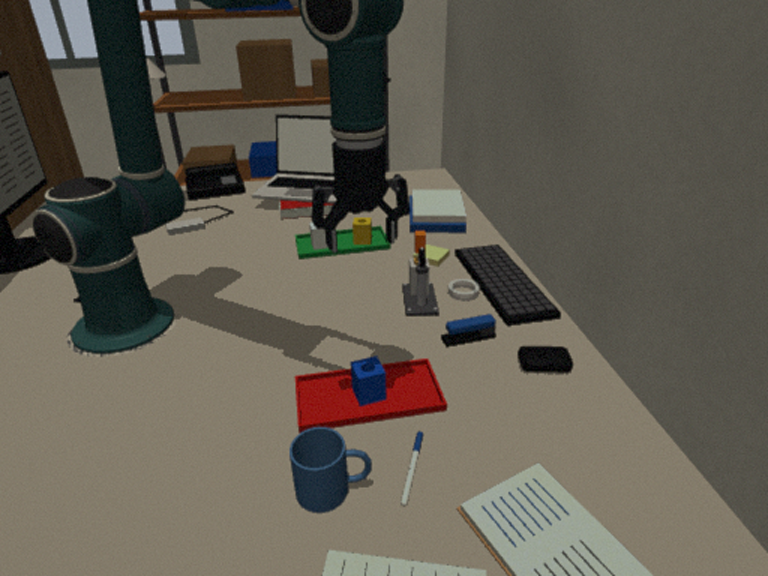

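View pics/wrist9.png

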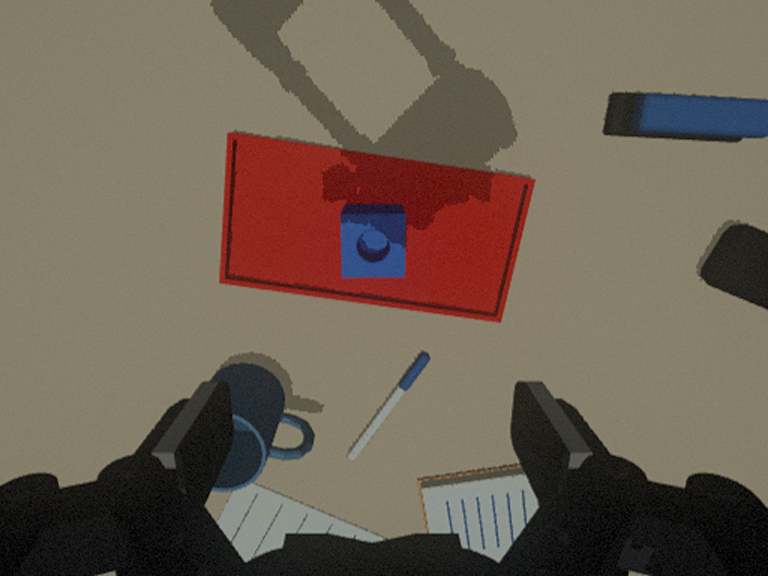

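All three blocks are upright in their trays, the rod and clamp are as I left them, and nothing else has moved. I'm handing in.

```bash
python3 -c "
from h import *
d=load('scene9');u,v=map(int,proj(d,[.683,.007,.1])); save(d,'fin',(u-40,u+40,v-40,v+40),6)
job.finish_job()"
```

```text
the job is handed in; nothing more can be done
```

View pics/fin.png

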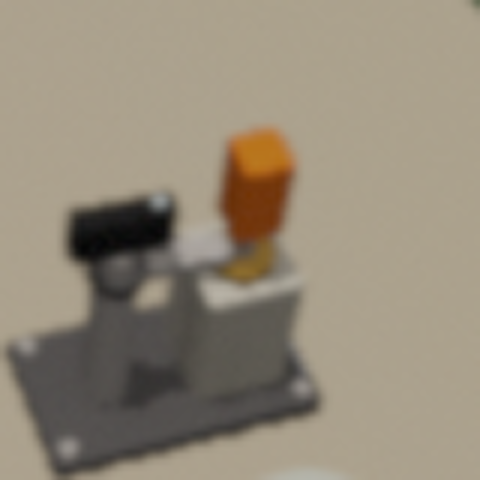

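The job is done and handed in at about 68 s of the 210 s allowed. I turned the clamp clear, gauged the wells in the order white, blue, yellow (no black block was there), then put the rod back and turned the clamp back over its collar.

| Block | Rod bottomed at | Result | Now in |
|---|---|---|---|
| White | 50 mm | full depth | green tray |
| Blue | 32 mm | short | red tray |
| Yellow | 50 mm | full depth | green tray |

- **Trays:** the last pictures show white and yellow upright in the green tray and blue upright in the red tray.
- **Rod and clamp:** the collar sits on the sleeve. Picture measurements put the toe only a few hundredths of a radian from 0, so it covers the collar.
- **Other things:** nothing else on the desk appears to have moved, and I noticed no block being knocked aside.
- **Checks:** no check failed or disagreed.

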